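Restock the turning-tool drawer from the foam case

TASK

Pull the tool drawer right open and fill every empty notch of its cradle, one turning tool to a notch, lying fully down in both rails with its head towards the drawer's front: put away the tool left lying on the bench, and for the other empty notches draw spares out of the foam case by their protruding heads (they sit tight, so wiggle them loose). Leave the spares you do not need as they are in the foam, do not disturb the other things on the bench, and then push the drawer fully shut.

Things in the scene. Friction and masses are not known exactly. Their poses are not given: they have to be found in the camera images.
- cabinet: grey one-drawer bench tool chest, fixed, 220 mm deep (x), 300 mm wide (y), 78 mm high; origin on the bench, under the middle of the drawer's handle when shut; own -x is its front; the body begins 47 mm behind the origin. It may stand on the robot's left or right
- drawer (a joint): the chest's drawer: 0 = shut, opens 0.165 m along the chest's own -x to its stop; sliding friction 2 N and light damping; stays where it is left. Its front panel is 12 mm thick and 300 mm wide and reaches 74 mm above the bench; the bar handle is on it
- handle (a point): middle of the drawer's bar handle: round bar 11 mm thick, 110 mm long along the chest's y, 56 mm above the bench, its axis 35 mm in front of the panel, clear above and below, held by a short stem 47 mm either side of the middle; moves with the drawer
- cradle (a point): middle of the wooden cradle in the drawer, at the axis height of a seated tool (44 mm above the bench), 118 mm behind the handle; axes as the chest's; moves with the drawer. Two notched rails, 12 mm thick, cross the drawer 80 mm apart (centres), 68 mm free between them for fingers; five notches at 48 mm pitch; 11 mm free beyond either end of a centred tool
- notch1 (a point): notch 1 of the cradle (1 at the chest's -y end, 5 at +y): where the origin of a tool seated in it lies, tool along the chest's x. 26 mm wide, open upwards; its floor is 18 mm above the drawer's floor, the posts beside it rise 13 mm above its floor, so a seated tool shows 7 mm. Axes as the chest's; moves with the drawer
- notch2 (a point): notch 2 of the cradle (1 at the chest's -y end, 5 at +y): where the origin of a tool seated in it lies, tool along the chest's x. 26 mm wide, open upwards; its floor is 18 mm above the drawer's floor, the posts beside it rise 13 mm above its floor, so a seated tool shows 7 mm. Axes as the chest's; moves with the drawer
- notch3 (a point): notch 3 of the cradle (1 at the chest's -y end, 5 at +y): where the origin of a tool seated in it lies, tool along the chest's x. 26 mm wide, open upwards; its floor is 18 mm above the drawer's floor, the posts beside it rise 13 mm above its floor, so a seated tool shows 7 mm. Axes as the chest's; moves with the drawer
- notch4 (a point): notch 4 of the cradle (1 at the chest's -y end, 5 at +y): where the origin of a tool seated in it lies, tool along the chest's x. 26 mm wide, open upwards; its floor is 18 mm above the drawer's floor, the posts beside it rise 13 mm above its floor, so a seated tool shows 7 mm. Axes as the chest's; moves with the drawer
- notch5 (a point): notch 5 of the cradle (1 at the chest's -y end, 5 at +y): where the origin of a tool seated in it lies, tool along the chest's x. 26 mm wide, open upwards; its floor is 18 mm above the drawer's floor, the posts beside it rise 13 mm above its floor, so a seated tool shows 7 mm. Axes as the chest's; moves with the drawer
- R1: square-shank turning tool, steel, 120 x 20 x 20 mm, 0.34 kg; origin on its axis at mid length; own x along the tool, head (last 20 mm, 16 mm wide, brass-coloured insert on top) at -x, tail at +x. If present, it already lies in notch 1 at the start, head to the drawer's front
- R2: square-shank turning tool, steel, 120 x 20 x 20 mm, 0.34 kg; origin on its axis at mid length; own x along the tool, head (last 20 mm, 16 mm wide, brass-coloured insert on top) at -x, tail at +x. If present, it already lies in notch 2 at the start, head to the drawer's front
- R3: square-shank turning tool, steel, 120 x 20 x 20 mm, 0.34 kg; origin on its axis at mid length; own x along the tool, head (last 20 mm, 16 mm wide, brass-coloured insert on top) at -x, tail at +x. If present, it already lies in notch 3 at the start, head to the drawer's front
- R4: square-shank turning tool, steel, 120 x 20 x 20 mm, 0.34 kg; origin on its axis at mid length; own x along the tool, head (last 20 mm, 16 mm wide, brass-coloured insert on top) at -x, tail at +x. If present, it already lies in notch 4 at the start, head to the drawer's front
- R5: square-shank turning tool, steel, 120 x 20 x 20 mm, 0.34 kg; origin on its axis at mid length; own x along the tool, head (last 20 mm, 16 mm wide, brass-coloured insert on top) at -x, tail at +x. If present, it already lies in notch 5 at the start, head to the drawer's front
- case: black case, fixed, lid folded flat behind; origin on the bench at mid width, 140 mm behind its front edge; own -x is its front. 240 mm wide, side walls 50 mm high. Foam (x -61 to 80 mm, top 47 mm high) has four open-topped channels along x at y = -78, -26, 26, 78 mm; before it an open well (floor 6 mm, front lip 14 mm high). On the robot's left or right
- S1: spare square-shank turning tool, steel, 120 x 20 x 20 mm, 0.34 kg; origin on its axis at mid length; own x along the tool, head (last 20 mm, 16 mm wide, brass-coloured insert on top) at -x, tail at +x. Starts in foam channel 1 (1 at the case's -y side), axis 36 mm above the bench, head to the case's front, about 64 mm standing out, 56 mm of tail pinched by springy foam; takes about 11 to 18 N to draw out forward, less while wiggled
- S2: spare square-shank turning tool, steel, 120 x 20 x 20 mm, 0.34 kg; origin on its axis at mid length; own x along the tool, head (last 20 mm, 16 mm wide, brass-coloured insert on top) at -x, tail at +x. Starts in foam channel 2 (1 at the case's -y side), axis 36 mm above the bench, head to the case's front, about 64 mm standing out, 56 mm of tail pinched by springy foam; takes about 11 to 18 N to draw out forward, less while wiggled
- S3: spare square-shank turning tool, steel, 120 x 20 x 20 mm, 0.34 kg; origin on its axis at mid length; own x along the tool, head (last 20 mm, 16 mm wide, brass-coloured insert on top) at -x, tail at +x. Starts in foam channel 3 (1 at the case's -y side), axis 36 mm above the bench, head to the case's front, about 64 mm standing out, 56 mm of tail pinched by springy foam; takes about 11 to 18 N to draw out forward, less while wiggled
- S4: spare square-shank turning tool, steel, 120 x 20 x 20 mm, 0.34 kg; origin on its axis at mid length; own x along the tool, head (last 20 mm, 16 mm wide, brass-coloured insert on top) at -x, tail at +x. Starts in foam channel 4 (1 at the case's -y side), axis 36 mm above the bench, head to the case's front, about 64 mm standing out, 56 mm of tail pinched by springy foam; takes about 11 to 18 N to draw out forward, less while wiggled
- L: loose square-shank turning tool, steel, 120 x 20 x 20 mm, 0.34 kg; origin on its axis at mid length; own x along the tool, head (last 20 mm, 16 mm wide, brass-coloured insert on top) at -x, tail at +x. Starts lying on the bench between chest and case, insert up
- oil: grey oil bottle, 52 mm wide, 150 mm high, origin at the centre of its underside; a bystander
- block: steel setup block 76 x 50 x 25 mm, origin at the centre of its underside; a bystander
- brush: chip brush 200 mm long lying on the bench; a bystander
- mug: white mug 80 mm wide, 95 mm high, origin at the centre of its underside; a bystander
Not all that is in view belongs to the job. What is shaped like the S3 but orange or pink is not meant.

How it is judged:
By the outcome, as a careful person would: the job done as asked, in the order asked, and still so for the second after the job is handed in, with the robot touching nothing.
Of R1, R2, R3, R4, R5 only 1 to 2 are there at a start; the rules pass over those that are not, and their reading is None.
At some moment in a run one of L may be knocked a few centimetres aside while the robot is not near it.
Once in a run the grip may slacken for a moment while it holds something.
It also fails if it takes over 210 s, if anything falls off the work surface, if the arm or the gripper's body presses on something with over 40 N, if the wrist force passes 120 N, or if a joint passes its speed limit or range.

ROBOT

A 7-joint arm with a two-finger parallel gripper is mounted at the origin on the work surface. World frame = base frame: x ahead of the robot, y to its left, z up, the work surface at z = 0. Lengths are in mm, angles in rad, forces in N, time in s.
With the tool pointing down it reaches from about 400 to 875 mm from the base axis. Payload 6.5 kg.
Tool frame: the origin (TCP) lies midway between the tips of the shut fingers; the grasp point (between the pads) lies manip.hold_point_z behind it (manip.hold_point_z is the distance from the TCP to the grasp point, in mm); z points along the fingers, y is the direction in which the jaws open and shut (so a half turn about z gives the same grasp; the last joint's range is limited). The gripper opens to 88 mm and grips with 3 to 60 N. Pads are 18 mm wide; open, the fingers measure 123 mm over their backs; the gripper's body (75 mm by 187 mm) begins 45 mm behind the grasp point.
Start: joints at [-1.251, 0.536, -0.004, 1.538, 0.003, 1.067, -0.071], TCP at [244.59, 602.218, 238.716] pointing down, gripper open.
Joint ranges: [-2.7, 2.7], [-0.37, 2.16], [-1.27, 1.26], [0.24, 2.4], [-1.31, 4.45], [0.19, 1.91], [-2.76, 2.76]. Speed limits (rad/s): [2.39, 2.39, 3.14, 3.14, 3.14, 3.14, 3.14].

INTERFACE

Orientations are given as a unit quaternion [x, y, z, w].
In Python, from workcell import manip gives the robot as it stands.
- The arm moves only by the tool arm_command, never from a script. Its argument "deltas" is one flat list of numbers, 7 for each row, row after row: the shift along the tool's x, y, z in mm, then the turn, a rotation vector about the tool's x, y, z in rad, then the finger opening in mm, from 0 to 88.1. In form: [dx, dy, dz, ax, ay, az, claw, dx, dy, dz, ax, ay, az, claw, ...]. A call has 1 to 5 rows; each row shifts and turns the commanded pose from where the row before left it, along the tool's axes as they then stand; what a row does not reach is not made up. A row lasts 1/12 s, in which the tool goes at most 41.7 mm and 7.16 degrees, less where a joint would pass 70% of its speed; a pose out of reach is approached as far as the arm can. A call is refused whole if a number of a shift passes 41.7 or a number of a turn 0.125, either way. A call with a gripper value outside its range is refused whole. The fingers move at their own pace and stop on an object; "squeeze" is the grip in N (left out, the last holds). Time passes only in rows, so rows that do not move let the fingers close. It gives the time, the measured TCP pose, the force and the opening at its end, in the units of the state.
- manip.observe(): the state, without advancing time (a new reading comes with each control period).
- manip.camera(name): name is "scene" or "top"; returns the picture (400x640x3 uint8, red, green, blue); there is no depth.
- manip.camera_info(name): a dict with "fx", "fy", "cx", "cy" (pixels), "pose" (4x4, takes a point from camera to world coordinates). Camera axes: x right, y down, z forward; pixel columns grow to the right and rows downward; lengths in mm; the calibration is good to about 2 mm. A picture is of the moment at which its call begins. camera_info takes no time and is no camera call.
- manip.finish_job(): hands the job in, once; it reports no verdict.
Trained networks look in the newest picture that a camera, given by its name, has taken for a name from the list of things; names that differ only in an ending like _2 or _b are one class to them, and where a whole thing is asked for, a point or a joint stands for the part that bears it (a point fixed in the world has none). Each returns a list of dicts, best first, with "confidence" (0 to 1); they miss things now and then, are a little off and sometimes report something else, mostly with a low value. They report only what shows in the picture. A call takes as long as a camera call. They do not tell look-alikes from the thing itself.
- manip.silhouettes(camera, query): "region" (400x640 bool, what is visible of it) and "xy" ([column, row] in pixels, amid what is visible of it).
The state is a dict: "time_s": time; "joint_positions": joint angles; "qvel": joint speeds; "joint_torque": joint torques, N m; "eef_pos": TCP position; "ee_rot": TCP orientation; "contact_force": force on the tool from outside, world axes, zero at the start; "ft_torque": the same for the moment, N m; "grip_width": finger opening in mm.
Only numpy, scipy, OpenCV 4.12 (cv2) and the standard library are available. Lean on these libraries where they do the work, as an engineer would, in place of code of your own. Each camera call takes 0.05 s, during which the arm holds its last target. There are 200 camera calls.

## Working session

There is one attempt and no reset: what is moved stays moved. The work goes in short steps, Python scripts to look and compute and a tool call to move; the robot and the scene stay as the last step left them, time stands still between calls to the robot, and variables do not carry over. Pictures are saved under pics/ and viewed, about 12 in all and at most 16, crops included, and the job is handed in when it is done.

Besides the shell and the picture viewer there is one more tool, called after "Request:" as name(argument=value, ...) on one line, values as JSON. arm_command: Moves the arm, as the interface text tells. Its arguments: {"type":"object","properties":{"deltas":{"type":"array","items":{"type":"number"}},"squeeze":{"type":"number"}},"required":["deltas"]}

```bash
ls; mkdir -p pics; python3 - <<'E'
from workcell import manip
import cv2,numpy as np
print(manip.observe()); print(manip.hold_point_z)
for n in ("scene","top"):
    i=manip.camera(n); cv2.imwrite(f"pics/{n}0.png",i[:,:,::-1]); print(n,manip.camera_info(n))
E
```

```text
pics
{'time_s': 0.0, 'joint_positions': array([-1.25118328,  0.53719759, -0.00445289,  1.53885718,  0.00260999,
        1.06731869, -0.07119647]), 'qvel': array([-0.00159207, -0.0021381 , -0.00119316, -0.0012281 ,  0.00189141,
       -0.00087565, -0.00207664]), 'joint_torque': array([-8.13225779e-04, -5.70983613e+01,  9.90505591e-01, -2.51599538e+01,
       -5.62755531e-02,  1.80816388e-02,  1.51242057e-04]), 'eef_pos': array([244.38013644, 601.63990342, 237.82481025]), 'ee_rot': array([ 1.91666825e-01,  9.81459648e-01, -8.81262589e-04, -1.05127911e-04]), 'contact_force': array([ 0.36346154, -0.91402606,  0.3625849 ]), 'ft_torque': array([-0.07522089,  0.02567681,  0.01418613]), 'grip_width': 87.87116246806515}
18.700000000000003
scene {'fx': 361.88661242782945, 'fy': 361.88661242782945, 'cx': 320.57887052824145, 'cy': 202.60424789690228, 'pose': array([[ 6.71189561e-01,  4.95794730e-01, -5.51082715e-01,
         1.20966224e+03],
       [ 7.41256653e-01, -4.55482096e-01,  4.93025997e-01,
        -5.82378650e+02],
       [-6.56861882e-03, -7.39407631e-01, -6.73225971e-01,
         8.83254790e+02],
       [ 0.00000000e+00,  0.00000000e+00,  0.00000000e+00,
         1.00000000e+00]])}
top {'fx': 402.1590638532085, 'fy': 402.1590638532085, 'cx': 312.29767240743655, 'cy': 200.73558674547562, 'pose': array([[ 1.92413786e-02, -9.89721318e-01,  1.41709147e-01,
         3.16942751e+02],
       [-9.99802055e-01, -1.97644201e-02, -2.28424186e-03,
         2.10167131e+01],
       [ 5.06156198e-03, -1.41637145e-01, -9.89905702e-01,
         1.53878419e+03],
       [ 0.00000000e+00,  0.00000000e+00,  0.00000000e+00,
         1.00000000e+00]])}
```

View pics/scene0.png

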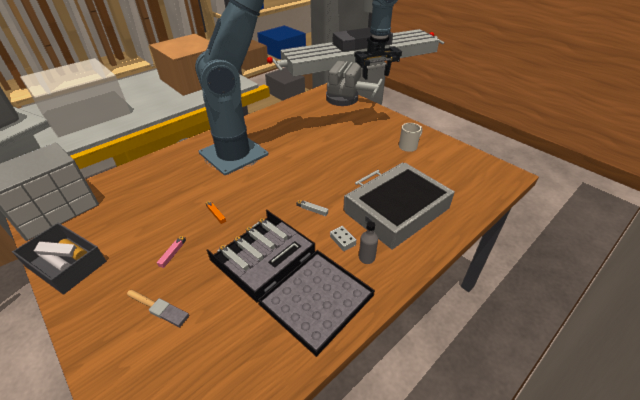

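View pics/top0.png

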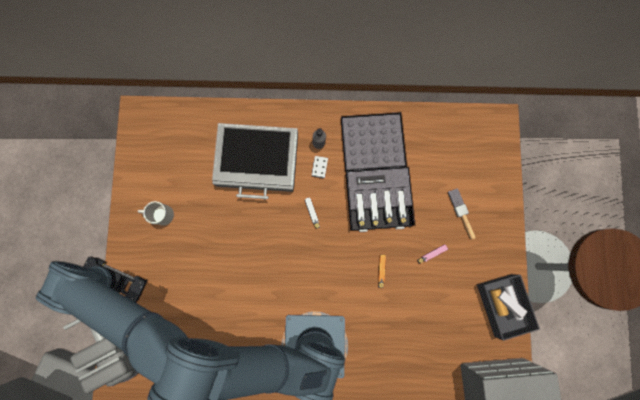

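The top view shows the chest at left (255,158) with its handle at (252,198), and the case at right (380,200) with four spares at x≈361/375/388/402, row 207. L, which is silver, lies at (312,212). The orange (381,270) and pink (432,254) tools are decoys. Next I'll fit poses.

```bash
cat > h.py <<'E'
from workcell import manip
import cv2,numpy as np
from scipy.optimize import minimize
from scipy.spatial.transform import Rotation as R
I={n:manip.camera_info(n) for n in("scene","top")}
def proj(n,P):
    c=I[n];T=np.linalg.inv(c["pose"]);p=np.asarray(P)@T[:3,:3].T+T[:3,3]
    return np.c_[c["fx"]*p[:,0]/p[:,2]+c["cx"],c["fy"]*p[:,1]/p[:,2]+c["cy"]]
def ray(n,uv,z):
    c=I[n];uv=np.atleast_2d(uv).astype(float);d=np.c_[(uv[:,0]-c["cx"])/c["fx"],(uv[:,1]-c["cy"])/c["fy"],np.ones(len(uv))]@c["pose"][:3,:3].T
    o=c["pose"][:3,3];return o+d*((z-o[2])/d[:,2])[:,None]
def box(x0,x1,y0,y1,z0,z1): return np.array([[x,y,z] for x in(x0,x1) for y in(y0,y1) for z in(z0,z1)],float)
def place(p,P):
    c,s=np.cos(p[2]),np.sin(p[2]);P=np.asarray(P,float);return np.c_[p[0]+c*P[:,0]-s*P[:,1],p[1]+s*P[:,0]+c*P[:,1],P[:,2]]
def render(n,p,boxes,S=8):
    m=np.zeros((400,640),np.float32); 
    big=np.zeros((400*S//2,640*S//2),np.uint8);k=S//2
    for b in boxes:
        h=cv2.convexHull(proj(n,place(p,b)).astype(np.float32))
        cv2.fillPoly(big,[np.round(((h+.5)*k-.5)*16).astype(np.int32)],255,shift=4)
    return cv2.resize(big,(640,400),interpolation=cv2.INTER_AREA)/255.
def fit(masks,boxes,p0,w=(15,15,.08)):
    w=np.array(w);p0=np.array(p0,float)
    f=lambda q:sum(np.abs(render(n,p0+q*w,boxes)-m).sum()/m.sum() for n,m in masks.items())
    best=min((minimize(f,s,method="Nelder-Mead",options=dict(initial_simplex=np.array(s)+np.vstack([np.zeros(3),np.eye(3)*.7]),xatol=.005,fatol=1e-4)) for s in([0,0,0],[-.4,-.4,-.4],[.4,.4,.4])),key=lambda r:r.fun)
    return p0+best.x*w,best.fun
E
python3 - <<'E'
from h import *
import pickle
D={}
for n in("scene","top"):
    manip.camera(n)
    for q in("cabinet","handle","case","S1","L"):
        D[n,q]=r=manip.silhouettes(n,q)
        print(n,q,[(round(d["confidence"],2),np.round(d["xy"]).tolist(),int(d["region"].sum())) for d in r])
pickle.dump(D,open("D.pkl","wb"))
print(ray("top",[[252,198],[380,228],[312,212]],40))
E
```

```text
scene cabinet [(0.57, [396.0, 202.0], 5500), (0.31, [369.0, 178.0], 88)]
scene handle [(0.75, [365.0, 180.0], 76)]
scene case [(0.97, [296.0, 282.0], 10706), (0.72, [260.0, 239.0], 189)]
scene S1 [(0.75, [259.0, 235.0], 205), (0.75, [272.0, 230.0], 206), (0.74, [217.0, 211.0], 180), (0.72, [232.0, 259.0], 225), (0.57, [247.0, 247.0], 248), (0.52, [170.0, 251.0], 315)]
scene L []
top cabinet [(0.72, [255.0, 160.0], 5275)]
top handle [(0.7, [248.0, 188.0], 575)]
top case [(0.95, [376.0, 166.0], 6780)]
top S1 [(0.67, [374.0, 208.0], 150), (0.63, [387.0, 207.0], 186), (0.57, [360.0, 210.0], 165), (0.55, [430.0, 254.0], 167), (0.46, [384.0, 269.0], 183), (0.44, [399.0, 209.0], 121)]
top L [(0.52, [316.0, 211.0], 171)]
[[ 537.37072385  244.77462646   40.        ]
 [ 433.78032693 -237.02806034   40.        ]
 [ 488.81606182   17.85319096   40.        ]]
```

```bash
python3 - <<'E'
from h import *
import pickle
D=pickle.load(open("D.pkl","rb"))
reg=lambda n,q,i=0:D[n,q][i]["region"].astype(float)
# include panel
B=[box(47,267,-150,150,0,78),box(35,47,-150,150,4,74)]
Hb=[box(-5.5,5.5,-55,55,50.5,61.5),box(0,35,-50,-44,53,59),box(0,35,44,50,53,59)]
for ns in(("top",),("scene",),("scene","top")):
    m={}
    for n in ns:
        x=reg(n,"cabinet")
        m[n]=x
    print("cab nohandle",ns,fit(m,B,[537,245,0.03])); print("cab+handle",ns,fit(m,B+Hb,[537,245,0.03]))
S=[box(-125,-61,y-10,y+10,26,46) for y in(-78,-26,26,78)]
ms={"scene":sum(reg("scene","S1",i) for i in(0,1,3,4)),"top":sum(reg("top","S1",i) for i in(0,1,2,5))}
for ns in(("top",),("scene",),("scene","top")):
    print("case",ns,fit({n:ms[n] for n in ns},S,[560,-225,0.0]))
T=[box(-60,60,-10,10,0,20)]
for s in(-.2,.1,.3): print("L",fit({"top":reg("top","L")},T,[489,18,s]))
ims=[]
for n,(x0,x1,y0,y1) in {"scene":(195,400,160,285),"top":(200,420,110,240)}.items():
    i=cv2.imread(f"pics/{n}0.png")[y0:y1,x0:x1]; ims.append(cv2.resize(i,(800,int(800*(y1-y0)/(x1-x0))),interpolation=cv2.INTER_CUBIC))
cv2.imwrite("pics/c1.png",ims[1]);cv2.imwrite("pics/c0.png",ims[0])
E
```

```text
cab nohandle ('top',) (array([ 5.43256644e+02,  2.41646946e+02, -4.46906575e-02]), np.float64(0.042555896292166155))
cab+handle ('top',) (array([ 5.42789053e+02,  2.41606594e+02, -4.81646949e-02]), np.float64(0.025376823715268094))
cab nohandle ('scene',) (array([ 5.42813318e+02,  2.44181581e+02, -4.57674827e-02]), np.float64(0.055730481283422464))
cab+handle ('scene',) (array([ 5.42949292e+02,  2.43162473e+02, -3.94079211e-02]), np.float64(0.05708520499108735))
cab nohandle ('scene', 'top') (array([ 5.42771319e+02,  2.43560005e+02, -4.87463931e-02]), np.float64(0.10254530923959415))
cab+handle ('scene', 'top') (array([ 5.43383605e+02,  2.42247259e+02, -4.48709239e-02]), np.float64(0.08589719779337844))
case ('top',) (array([ 6.03212102e+02, -2.38663358e+02,  3.08376508e-02]), np.float64(0.5117457915642141))
case ('scene',) (array([ 5.88980209e+02, -2.26538338e+02,  1.35471445e-01]), np.float64(0.4346508739242303))
case ('scene', 'top') (array([ 5.90730158e+02, -2.32239651e+02,  9.07971683e-02]), np.float64(1.0041402957423384))
L (array([4.89603007e+02, 1.53382755e+01, 3.71660279e-01]), np.float64(0.1397775484462791))
L (array([4.89726803e+02, 1.52298152e+01, 3.70588791e-01]), np.float64(0.13860795780300425))
L (array([4.90632616e+02, 1.58651551e+01, 3.59234186e-01]), np.float64(0.1390436876504988))
```

View pics/c1.png

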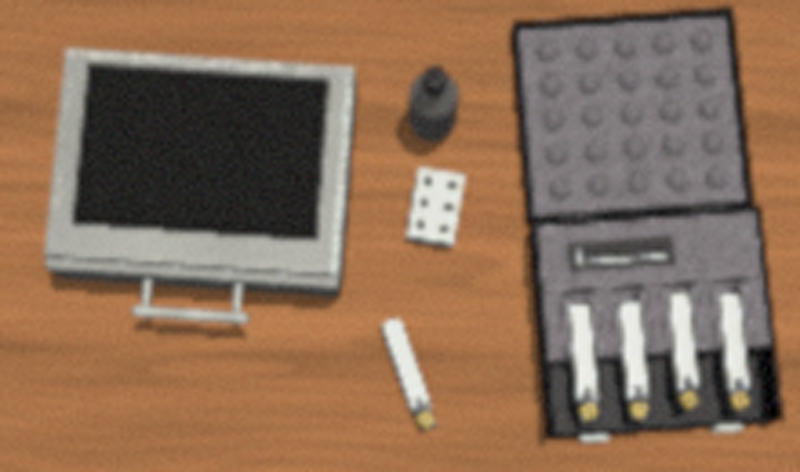

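View pics/c0.png

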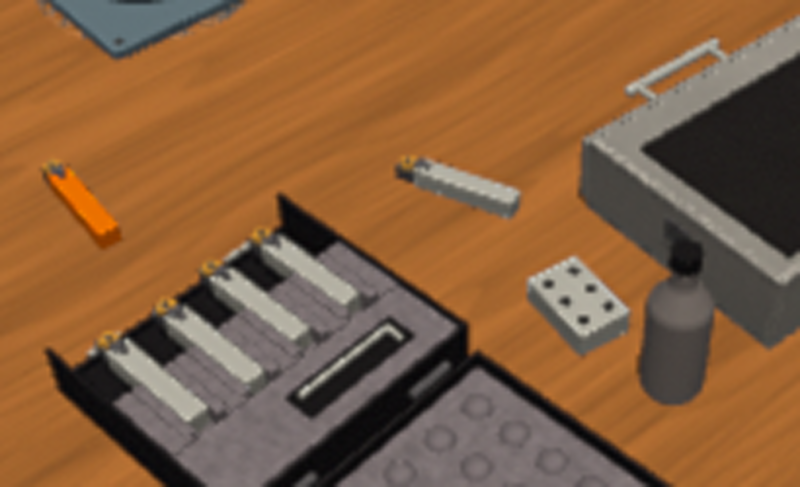

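Top crop: the chest handle spans (135–245, 315). L is at (408,375) with its brass head towards the robot at (425,420). The four spares are fully visible in open channels, heads at row ~405. Refitting them with their full length.

```bash
python3 - <<'E'
from h import *
import pickle
D=pickle.load(open("D.pkl","rb"))
reg=lambda n,q,i=0:D[n,q][i]["region"].astype(float)
S=[box(-125,-5,y-10,y+10,26,46) for y in(-78,-26,26,78)]
ms={"scene":sum(reg("scene","S1",i) for i in(0,1,3,4)),"top":sum(reg("top","S1",i) for i in(0,1,2,5))}
for ns in(("top",),("scene",),("scene","top")):
    print("case",ns,fit({n:ms[n] for n in ns},S,[570,-232,0.06]))
# case body colour-free check: case silhouette in top, front & sides
print("casebody",fit({"top":reg("top","case")},[box(-140,108,-120,120,0,50),box(108,330,-120,120,0,25)],[570,-232,.06]))
# L by colour: bright low-saturation blob
for n,(u,v) in {"top":(312,212),"scene":(312,207)}.items():
    i=cv2.imread(f"pics/{n}0.png");hs=cv2.cvtColor(i,cv2.COLOR_BGR2HSV);m=((hs[...,1]<75)&(hs[...,2]>70)).astype(np.uint8)
    k,lab=cv2.connectedComponents(m);l=lab[v-3:v+4,u-3:u+4];w=np.bincount(l[l>0]).argmax();ys,xs=np.where(lab==w);print(n,len(xs),xs.mean(),ys.mean(),cv2.minAreaRect(np.c_[xs,ys].astype(np.float32)))
    mm=(lab==w).astype(float); print(fit({n:mm},[box(-40,60,-10,10,0,20)],[490,15,.34]))
E
```

```text
case ('top',) (array([ 5.77088838e+02, -2.35972288e+02,  8.21975471e-02]), np.float64(0.35802282327722085))
case ('scene',) (array([ 5.76192295e+02, -2.33137304e+02,  7.94996363e-02]), np.float64(0.4261644929464999))
case ('scene', 'top') (array([ 5.76626755e+02, -2.34222993e+02,  8.20598328e-02]), np.float64(0.8427348620552817))
casebody (array([ 5.68073727e+02, -2.35056579e+02,  8.50902169e-02]), np.float64(0.1447573601712071))
top 170 311.22352941176473 210.28823529411764 ((311.2226257324219, 210.23719787597656), (26.57052230834961, 6.407681941986084), 70.01689147949219)
(array([4.88783519e+02, 1.72406133e+01, 3.45338892e-01]), np.float64(0.12579008073817763))
scene 200 314.12 207.695 ((313.9000549316406, 207.80001831054688), (28.144271850585938, 7.273238658905029), 18.434947967529297)
(array([4.88839506e+02, 1.96008230e+01, 3.36883402e-01]), np.float64(0.14137254901960786))
```

```bash
cat >> h.py <<'E'
def plan(pos,jaw,n=None):
    """rows (tool frame) from the measured pose to pos with tool down, y at angle jaw"""
    o=manip.observe();p=o["eef_pos"];r=R.from_quat(o["ee_rot"])
    y=np.array([np.cos(jaw),np.sin(jaw),0]);z=np.array([0,0,-1.]);g=R.from_matrix(np.c_[np.cross(y,z),y,z])
    v=(r.inv()*g).as_rotvec();d=np.array(pos)-p
    k=n or int(np.ceil(max(np.linalg.norm(d)/38,np.linalg.norm(v)/.118)))
    print("from",np.round(p,1),"F",np.round(o["contact_force"],1),"grip",round(o["grip_width"],1),"t",round(o["time_s"],2),"rows",k,"q7",round(o["joint_positions"][6],2))
    for i in range(k):
        print(np.round((r*R.from_rotvec(v*i/k)).inv().apply(d/k),1).tolist(),np.round(v/k,3).tolist())
E
python3 - <<'E'
from h import *
plan([543,242,130],-.046)
E
```

```text
from [244.6 602.2 238.7] F [ 0.1 -0.1  1.1] grip 88.2 t 0.7 rows 13 q7 -0.07
[-31.7, -17.0, 8.4] [0.0, 0.0, 0.095]
[-33.2, -14.0, 8.4] [0.0, 0.0, 0.095]
[-34.3, -10.8, 8.4] [0.0, 0.0, 0.095]
[-35.2, -7.5, 8.4] [0.0, 0.0, 0.095]
[-35.7, -4.1, 8.4] [0.0, 0.0, 0.095]
[-36.0, -0.7, 8.4] [0.0, 0.0, 0.095]
[-35.9, 2.7, 8.4] [0.0, 0.0, 0.095]
[-35.5, 6.1, 8.4] [0.0, 0.0, 0.095]
[-34.7, 9.4, 8.4] [0.0, 0.0, 0.095]
[-33.7, 12.6, 8.4] [0.0, 0.0, 0.095]
[-32.3, 15.8, 8.4] [0.0, 0.0, 0.095]
[-30.7, 18.8, 8.4] [0.0, 0.0, 0.095]
[-28.8, 21.6, 8.4] [0.0, 0.0, 0.095]
```

Request:
arm_command(deltas=[-31.7, -17, 8.4, 0, 0, 0.095, 60, -33.2, -14, 8.4, 0, 0, 0.095, 40, -34.3, -10.8, 8.4, 0, 0, 0.095, 24, -35.2, -7.5, 8.4, 0, 0, 0.095, 24, -35.7, -4.1, 8.4, 0, 0, 0.095, 24], squeeze=40)

```text
time_s: 1.12
eef_pos: [360.2, 462.2, 196.6]
ee_rot: [0.419, 0.908, 0.0, 0.0]
contact_force: [1.1, -0.4, -0.3]
grip_width: 57.2
```

Request:
arm_command(deltas=[-36, -0.7, 8.4, 0, 0, 0.095, 24, -35.9, 2.7, 8.4, 0, 0, 0.095, 24, -35.5, 6.1, 8.4, 0, 0, 0.095, 24, -34.7, 9.4, 8.4, 0, 0, 0.095, 24, -33.7, 12.6, 8.4, 0, 0, 0.095, 24])

```text
time_s: 1.53
eef_pos: [474.7, 323.5, 154.7]
ee_rot: [0.621, 0.784, 0.0, 0.0]
contact_force: [1.1, 0.1, -0.5]
grip_width: 24.7
```

Request:
arm_command(deltas=[-32.3, 15.8, 8.4, 0, 0, 0.095, 24, -30.7, 18.8, 8.4, 0, 0, 0.095, 24, -28.8, 21.6, 8.4, 0, 0, 0.095, 24, 0, 0, 0, 0, 0, 0, 24])

```text
time_s: 1.87
eef_pos: [546.7, 232.9, 128.7]
ee_rot: [0.729, 0.684, -0.001, 0.003]
contact_force: [0.3, -1.1, -0.3]
grip_width: 24.3
```

```bash
python3 - <<'E'
from h import *
plan([543,242,110],-.046)
i=manip.camera("top")[120:240,190:350]; j=manip.camera("scene")[110:240,300:470]
a=cv2.resize(i[:,:,::-1],(533,400),interpolation=cv2.INTER_CUBIC);b=cv2.resize(j[:,:,::-1],(523,400),interpolation=cv2.INTER_CUBIC)
cv2.imwrite("pics/a1.png",np.hstack([a[:,60:460],b[:,60:460]]))
E
```

```text
from [546.7 232.9 128.7] F [ 0.3 -1.1 -0.3] grip 24.3 t 1.87 rows 1 q7 -0.33
[9.0, -4.3, 18.7] [0.003, 0.005, -0.018]
```

View pics/a1.png

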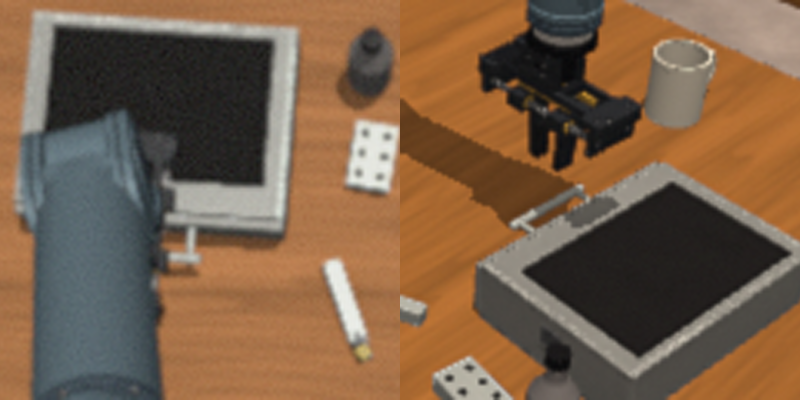

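The gripper is lined up above the handle. Descending over the bar.

Request:
arm_command(deltas=[9, -4, 18.7, 0.003, 0.005, -0.018, 24, 0, 0, 20, 0, 0, 0, 24, 0, 0, 20, 0, 0, 0, 24, 0, 0, 20, 0, 0, 0, 24, 0, 0, 12, 0, 0, 0, 24])

```text
time_s: 2.38
eef_pos: [536.6, 253.0, 37.2]
ee_rot: [0.717, 0.697, 0.0, -0.004]
contact_force: [0.0, 0.4, -0.5]
grip_width: 24.5
```

```bash
python3 - <<'E'
from h import *
plan([543,242,37],-.046)
E
```

```text
from [536.6 253.   37.2] F [ 0.   0.4 -0.5] grip 24.5 t 2.38 rows 1 q7 -0.29
[-10.8, 6.7, 0.1] [-0.005, -0.006, 0.018]
```

Request:
arm_command(deltas=[-10.8, 6.7, 0, -0.005, -0.006, 0.018, 24, 0, 0, 0, 0, 0, 0, 24, 0, 0, 0, 0, 0, 0, 0, 0, 0, 0, 0, 0, 0, 0, 0, 0, 0, 0, 0, 0, 0], squeeze=30)

```text
time_s: 2.8
eef_pos: [541.4, 239.7, 39.2]
ee_rot: [0.724, 0.689, -0.003, -0.001]
contact_force: [-10.3, -2.4, 6.9]
grip_width: 9.9
```

```bash
python3 - <<'E'
from h import *
plan([543,242,37],-.046)
E
```

```text
from [541.4 239.7  39.2] F [-10.3  -2.4   6.9] grip 9.9 t 2.8 rows 1 q7 -0.29
[2.4, 1.5, 2.2] [-0.005, 0.002, -0.003]
```

Gripped (9.9 mm on an 11 mm bar). Pulling.

Request:
arm_command(deltas=[0, -12, 0, 0, 0, 0, 0, 0, -16, 0, 0, 0, 0, 0, 0, -16, 0, 0, 0, 0, 0, 0, -16, 0, 0, 0, 0, 0, 0, -16, 0, 0, 0, 0, 0])

```text
time_s: 3.22
eef_pos: [469.9, 243.1, 39.4]
ee_rot: [0.725, 0.689, 0.001, 0.002]
contact_force: [4.4, -2.1, -6.8]
grip_width: 9.6
```

Request:
arm_command(deltas=[0, -16, 0, 0, 0, 0, 0, 0, -16, 0, 0, 0, 0, 0, 0, -16, 0, 0, 0, 0, 0, 0, -16, 0, 0, 0, 0, 0, 0, -8, 0, 0, 0, 0, 0])

```text
time_s: 3.63
eef_pos: [396.1, 246.7, 39.2]
ee_rot: [0.725, 0.689, 0.0, 0.001]
contact_force: [2.5, -5.0, -0.6]
grip_width: 9.6
```

Request:
arm_command(deltas=[0, -4, 0, 0, 0, 0, 0, 0, -4, 0, 0, 0, 0, 0, 0, -4, 0, 0, 0, 0, 0, 0, -4, 0, 0, 0, 0, 0, 0, 0, 0, 0, 0, 0, 0])

```text
time_s: 4.05
eef_pos: [381.5, 247.4, 39.2]
ee_rot: [0.725, 0.689, 0.0, 0.001]
contact_force: [-1.9, -5.1, 4.7]
grip_width: 9.7
```

Request:
arm_command(deltas=[0, -4, 0, 0, 0, 0, 0, 0, -3, 0, 0, 0, 0, 0, 0, 0, 0, 0, 0, 0, 0])

```text
time_s: 4.3
eef_pos: [376.6, 247.7, 39.3]
ee_rot: [0.725, 0.689, 0.002, 0.002]
contact_force: [4.8, -6.1, -0.6]
grip_width: 9.7
```

Request:
arm_command(deltas=[0, -3, 0, 0, 0, 0, 0, 0, 0, 0, 0, 0, 0, 0])

```text
time_s: 4.47
eef_pos: [376.6, 247.7, 39.3]
ee_rot: [0.726, 0.688, 0.004, 0.004]
contact_force: [12.5, -7.0, -10.2]
grip_width: 9.5
```

The stop is felt at x=376.6. Releasing and rising.

Request:
arm_command(deltas=[0, 4, 0, 0, 0, 0, 24, 0, 0, 0, 0, 0, 0, 24, 0, 0, -15, 0, 0, 0, 24, 0, 0, -35, 0, 0, 0, 24, 0, 0, -40, 0, 0, 0, 24])

```text
time_s: 4.88
eef_pos: [373.8, 248.5, 128.7]
ee_rot: [0.724, 0.689, -0.001, 0.001]
contact_force: [1.2, 0.8, 0.4]
grip_width: 24.2
```

Request:
arm_command(deltas=[-20, 0, -40, 0, 0, 0.12, 40, -30, 0, -30, 0, 0, 0.12, 50, -30, 0, 0, 0, 0, 0.12, 50, 0, 0, 0, 0, 0, 0, 50])

```text
time_s: 5.22
eef_pos: [359.5, 169.0, 196.7]
ee_rot: [0.839, 0.544, 0.001, -0.0]
contact_force: [0.3, -0.2, -0.1]
grip_width: 48.7
```

```bash
python3 - <<'E'
from h import *
import pickle
i=manip.camera("top"); j=manip.camera("scene")
cv2.imwrite("pics/top2.png",i[:,:,::-1]);cv2.imwrite("pics/scene2.png",j[:,:,::-1])
a=cv2.resize(i[110:240,200:340,::-1],(431,400),interpolation=cv2.INTER_CUBIC);b=cv2.resize(j[150:290,290:440,::-1],(369,400)[::1] if 0 else (400,373),interpolation=cv2.INTER_CUBIC)
b=cv2.copyMakeBorder(b,0,27,0,0,cv2.BORDER_CONSTANT)
cv2.imwrite("pics/a2.png",np.hstack([a[:,:400],b]))
plan([490,17,100],.345-np.pi/2)
for n,(u,v) in {"top":(312,212),"scene":(312,207)}.items():
    im=cv2.imread(f"pics/{n}2.png");hs=cv2.cvtColor(im,cv2.COLOR_BGR2HSV);m=((hs[...,1]<75)&(hs[...,2]>70)).astype(np.uint8)
    k,lab=cv2.connectedComponents(m);l=lab[v-3:v+4,u-3:u+4];w=np.bincount(l[l>0]).argmax();mm=(lab==w);print(n,mm.sum(),fit({n:mm*1.},[box(-40,60,-10,10,0,20)],[490,15,.34]))
E
```

```text
from [360.2 172.7 195.9] F [ 0.8  1.1 -0.3] grip 49.8 t 5.32 rows 7 q7 -0.82
[-13.1, 25.8, 13.7] [0.0, -0.0, 0.117]
[-9.9, 27.2, 13.7] [0.0, -0.0, 0.117]
[-6.7, 28.2, 13.7] [0.0, -0.0, 0.117]
[-3.4, 28.7, 13.7] [0.0, -0.0, 0.117]
[-0.0, 28.9, 13.7] [0.0, -0.0, 0.117]
[3.4, 28.8, 13.7] [0.0, -0.0, 0.117]
[6.7, 28.2, 13.7] [0.0, -0.0, 0.117]
top 170 (array([4.89442127e+02, 1.77121517e+01, 3.56745397e-01]), np.float64(0.11995386389850059))
scene 201 (array([4.88839506e+02, 1.96008230e+01, 3.36883402e-01]), np.float64(0.14314701004780023))
```

View pics/a2.png

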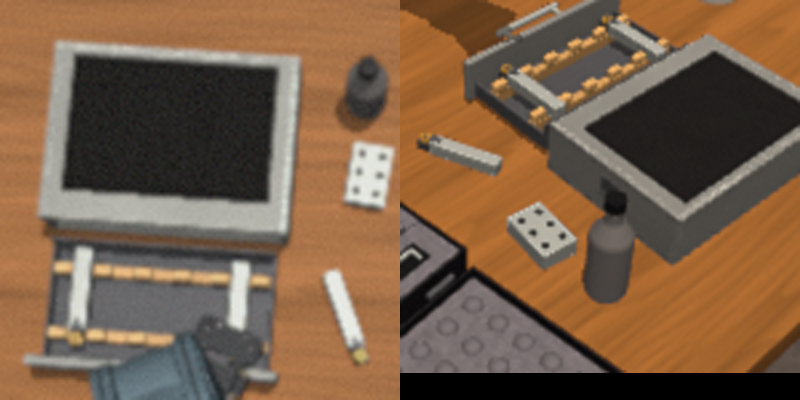

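R1 and R5 are present (crop (240,290) and (80,295), 192 mm apart), so notches 2–4 are empty. That means L plus two spares. L is unmoved at about (489, 18.5, yaw 0.347).

Request:
arm_command(deltas=[-13, 25.8, 13, 0, 0, 0.117, 46, -9.9, 27.2, 13, 0, 0, 0.117, 46, -6.7, 28.2, 13, 0, 0, 0.117, 46, -3.4, 28.7, 13, 0, 0, 0.117, 46, 0, 28.9, 13, 0, 0, 0.117, 46])

```text
time_s: 5.73
eef_pos: [454.2, 61.5, 129.3]
ee_rot: [0.959, 0.283, 0.001, 0.001]
contact_force: [0.5, 0.2, -0.4]
grip_width: 46.1
```

Request:
arm_command(deltas=[3.4, 28.8, 13, 0, 0, 0.117, 46, 6.7, 28.2, 13, 0, 0, 0.117, 46, 0, 0, 0, 0, 0, 0, 46, 0, 0, 0, 0, 0, 0, 46])

```text
time_s: 6.07
eef_pos: [490.5, 16.0, 103.3]
ee_rot: [0.985, 0.171, -0.0, 0.001]
contact_force: [-0.4, -0.8, 0.3]
grip_width: 45.9
```

```bash
python3 - <<'E'
from h import *
i=manip.camera("scene"); cv2.imwrite("pics/scene3.png",i[:,:,::-1])
plan([489.2,18.5,3],.347-np.pi/2)
t=cv2.imread("pics/top2.png"); hs=cv2.cvtColor(t,cv2.COLOR_BGR2HSV);m=((hs[...,1]<75)&(hs[...,2]>110)).astype(np.uint8)
print("L scene", proj("scene",[[489.2,18.5,10]]))
for n in("top",):
    manip.camera(n)
    for d in manip.silhouettes(n,"R1"):
        u=d["xy"]; print(np.round(u).tolist(),round(d["confidence"],2),np.round(ray(n,u,50)).tolist())
        if u[0]<300: print(fit({n:d["region"]*1.},[box(-60,60,-10,10,37,54)],[*ray(n,u,50)[0,:2],-.047]))
E
```

```text
from [489.9  17.2 103.8] F [-0.2  1.1 -0.2] grip 46.0 t 6.12 rows 3 q7 -0.86
[-0.1, -0.5, 33.6] [0.0, 0.0, -0.001]
[-0.1, -0.5, 33.6] [0.0, 0.0, -0.001]
[-0.1, -0.5, 33.6] [0.0, 0.0, -0.001]
L scene [[311.41989616 206.78482041]]
[277.0, 208.0] 0.5 [[499.0, 149.0, 50.0]]
(array([ 4.91691525e+02,  1.49790111e+02, -4.01296296e-02]), np.float64(0.6284147557328016))
```

Request:
arm_command(deltas=[-0.3, -1.5, 33.5, 0, 0, 0, 46, 0, 0, 33.5, 0, 0, 0, 46, 0, 0, 26, 0, 0, 0, 46, 0, 0, 7.5, 0, 0, 0, 46, 0, 0, 0, 0, 0, 0, 46])

```text
time_s: 6.63
eef_pos: [488.1, 18.7, 3.2]
ee_rot: [0.985, 0.171, -0.001, 0.0]
contact_force: [-0.8, 0.2, 0.1]
grip_width: 46.0
```

Request:
arm_command(deltas=[0, 0, 0, 0, 0, 0, 10, 0, 0, 0, 0, 0, 0, 10, 0, 0, 0, 0, 0, 0, 10, 0, 0, 0, 0, 0, 0, 10], squeeze=30)

```text
time_s: 6.97
eef_pos: [490.4, 17.8, 5.3]
ee_rot: [0.985, 0.17, 0.002, 0.001]
contact_force: [0.8, -0.3, 0.3]
grip_width: 21.3
```

```bash
python3 - <<'E'
from h import *
t=cv2.imread("pics/top2.png"); hs=cv2.cvtColor(t,cv2.COLOR_BGR2HSV);m=((hs[...,1]<60)&(hs[...,2]>150)).astype(np.uint8)
k,lab,st,ce=cv2.connectedComponentsWithStats(m)
for a in range(1,k):
    if 60<st[a,4]<400 and st[a,0]<300: 
        print(st[a],ce[a],np.round(ray("top",ce[a],54),1)); print(fit({"top":(lab==a)*1.},[box(-40,60,-10,10,47,54)],[*ray("top",ce[a],50)[0,:2],-.047]))
plan([489,18,120],-.0485-np.pi/2)
E
```

```text
[222 190   8  27 140] [225.56428571 202.7       ] [[515.7 340.3  54. ]]
(array([ 5.05907880e+02,  3.41415724e+02, -4.76205069e-02]), np.float64(0.19565826330532216))
[274 195   8  22 126] [277.         205.35714286] [[509.5 148.6  54. ]]
(array([ 5.07926612e+02,  1.48800027e+02, -4.17571266e-02]), np.float64(0.337597261126673))
[  0 203  10  17  98] [  4.01020408 210.82653061] [[ 469.  1157.9   54. ]]
(array([ 4.35596129e+02,  1.18483597e+03, -4.01566257e-01]), np.float64(0.6926370548219287))
[138 202  28  22 240] [155.3125 213.2125] [[471.2 598.3  54. ]]
(array([ 4.64100705e+02,  5.89579862e+02, -3.51372761e-01]), np.float64(0.7237254901960785))
[ 24 208  17  18 128] [ 32.546875 216.609375] [[ 449.6 1050.1   54. ]]
(array([ 4.59381183e+02,  1.04383260e+03, -1.67291153e-01]), np.float64(1.3316482843137254))
[ 95 300  22  13  76] [105.69736842 306.06578947] [[133.2 751.   54. ]]
(array([ 1.59438700e+02,  7.33880057e+02, -3.37594533e-01]), np.float64(2.5988648090815274))
[ 11 309  31  21 304] [ 25.51315789 319.79934211] [[  80.3 1031.7   54. ]]
(array([7.08594143e+01, 1.03158708e+03, 1
[... 399 characters left out ...]
6] [ 82.85416667 343.4375    ] [[  3.1 819.8  54. ]]
(array([ 1.36361486e+01,  8.28946633e+02, -1.39781168e-01]), np.float64(2.1002859477124183))
[ 75 351  41  21  90] [ 95.9 360.5] [[-53.7 768.2  54. ]]
(array([-3.93038448e+01,  7.87871366e+02, -1.57519128e-01]), np.float64(2.851590413943355))
[ 79 355  40  24 123] [101.03252033 366.22764228] [[-72.6 748.4  54. ]]
(array([-5.34695784e+01,  7.09730885e+02, -1.06081020e-01]), np.float64(2.070205643232903))
from [490.4  17.8   5.3] F [ 0.8 -0.3  0.3] grip 21.3 t 6.97 rows 4 q7 -0.73
[-0.2, -0.1, -28.7] [0.0, -0.001, 0.098]
[-0.2, -0.1, -28.7] [0.0, -0.001, 0.098]
[-0.3, -0.1, -28.7] [0.0, -0.001, 0.098]
[-0.3, -0.1, -28.7] [0.0, -0.001, 0.098]
```

L is gripped (21.3 mm). R1/R5 put the chest's y at about 242.8, which agrees with the chest fit, so notch 2 is at about (492.2, 197.1). Lifting with the turn.

Request:
arm_command(deltas=[0, 0, -12, 0, 0, 0, 10, 0, 0, -32, 0, 0, 0.1, 10, 0, 0, -32, 0, 0, 0.1, 10, 0, 0, -32, 0, 0, 0.1, 10, 0, 0, -7, 0, 0, 0.093, 10], squeeze=45)

```text
time_s: 7.38
eef_pos: [491.1, 17.6, 123.8]
ee_rot: [1.0, -0.029, 0.004, -0.001]
contact_force: [0.8, -0.6, -3.7]
grip_width: 19.4
```

```bash
python3 - <<'E'
from h import *
plan([492.2,197.1,110],-.0485-np.pi/2)
E
```

```text
from [491.1  17.6 123.8] F [ 0.8 -0.6 -3.7] grip 19.4 t 7.38 rows 5 q7 -1.19
[-1.9, -35.8, 2.8] [-0.0, -0.001, -0.002]
[-1.8, -35.9, 2.8] [-0.0, -0.001, -0.002]
[-1.7, -35.9, 2.8] [-0.0, -0.001, -0.002]
[-1.7, -35.9, 2.8] [-0.0, -0.001, -0.002]
[-1.6, -35.9, 2.8] [-0.0, -0.001, -0.002]
```

Request:
arm_command(deltas=[-1.9, -35.8, 2.8, 0, 0, -0.002, 10, -1.8, -35.9, 2.8, 0, 0, -0.002, 10, -1.7, -35.9, 2.8, 0, 0, -0.002, 10, -1.7, -35.9, 2.8, 0, 0, -0.002, 10, -1.6, -35.9, 2.8, 0, 0, -0.002, 10])

```text
time_s: 7.8
eef_pos: [488.2, 199.1, 105.7]
ee_rot: [1.0, -0.021, 0.001, 0.0]
contact_force: [0.8, 0.1, -3.7]
grip_width: 19.7
```

Request:
arm_command(deltas=[0, 0, 0, 0, 0, 0, 10, 0, 0, 0, 0, 0, 0, 10, 0, 0, 0, 0, 0, 0, 10])

```text
time_s: 8.05
eef_pos: [488.6, 196.8, 105.4]
ee_rot: [1.0, -0.02, 0.001, 0.001]
contact_force: [0.8, -0.2, -3.4]
grip_width: 19.4
```

```bash
python3 - <<'E'
from h import *
plan([492.2,197.1,42],-.0485-np.pi/2)
i=manip.camera("scene"); cv2.imwrite("pics/a4.png",cv2.resize(i[90:240,280:480,::-1],(800,600),interpolation=cv2.INTER_CUBIC))
o=manip.observe()["eef_pos"]; p=[o[0],o[1],-.0485]
print((proj("scene",place(p,[[-60,0,o[2]+14.7],[60,0,o[2]+14.7],[-60,0,o[2]-5],[60,0,o[2]-5]]))-[280,90])*4)
E
```

```text
from [488.6 196.8 105.4] F [ 0.8 -0.2 -3.4] grip 19.4 t 8.05 rows 2 q7 -1.49
[1.7, -0.3, 31.7] [0.001, -0.001, 0.004]
[1.7, -0.2, 31.7] [0.001, -0.001, 0.004]
[[227.83469545 255.76730607]
 [318.86665438 316.42184418]
 [227.32694325 273.3968796 ]
 [317.38342333 334.37382962]]
```

View pics/a4.png

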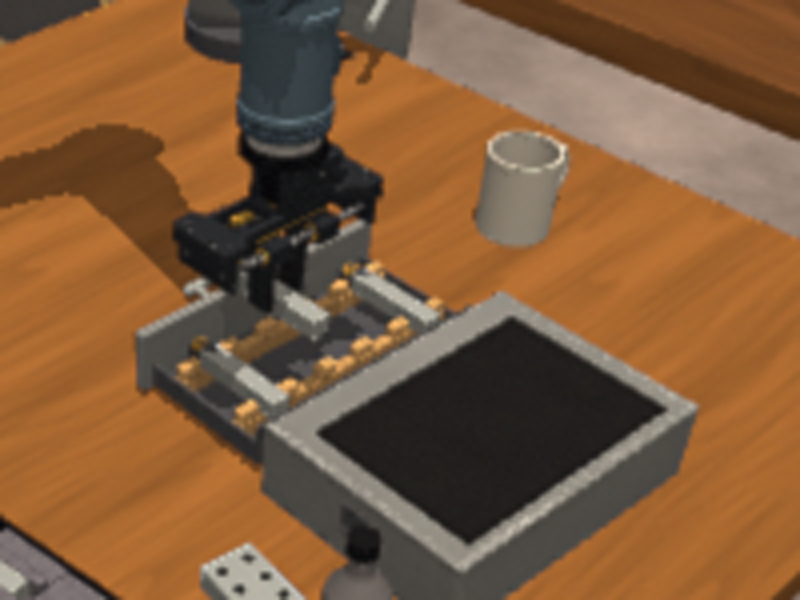

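L is held centred; its tail at (318,318) is where predicted. Lowering into notch 2, where the gap is visible between R1 and R5.

Request:
arm_command(deltas=[4, -0.3, 20, 0, 0, 0.008, 10, 0, 0, 25, 0, 0, 0, 10, 0, 0, 12, 0, 0, 0, 10, 0, 0, 4, 0, 0, 0, 10, 0, 0, 0, 0, 0, 0, 10])

```text
time_s: 8.52
eef_pos: [492.7, 196.1, 43.5]
ee_rot: [1.0, -0.025, 0.0, 0.001]
contact_force: [-0.1, 0.1, -2.6]
grip_width: 19.6
```

Request:
arm_command(deltas=[0, 0, 3, 0, 0, 0, 10, 0, 0, 2, 0, 0, 0, 10, 0, 0, 0, 0, 0, 0, 10])

```text
time_s: 8.77
eef_pos: [494.3, 197.2, 40.0]
ee_rot: [1.0, -0.025, 0.002, 0.0]
contact_force: [1.2, -0.8, -0.1]
grip_width: 19.5
```

The weight has come off at z=40, so L is seated. Releasing and rising, then heading to the case.

Request:
arm_command(deltas=[0, 0, 1, 0, 0, 0, 10, 0, 0, 0, 0, 0, 0, 30, 0, 0, 0, 0, 0, 0, 32, 0, 0, 0, 0, 0, 0, 32, 0, 0, -15, 0, 0, 0, 32])

```text
time_s: 9.18
eef_pos: [491.7, 197.1, 51.6]
ee_rot: [1.0, -0.024, -0.0, 0.001]
contact_force: [0.3, 0.7, 0.1]
grip_width: 31.9
```

Request:
arm_command(deltas=[0, 0, -30, 0, 0, 0, 36, 0, 0, -35, 0, 0, 0, 40, 0, 0, -10, 0, 0, 0, 40, 0, 0, 0, 0, 0, 0, 40])

```text
time_s: 9.52
eef_pos: [494.8, 198.2, 130.4]
ee_rot: [1.0, -0.024, 0.003, -0.001]
contact_force: [0.0, 1.0, 0.2]
grip_width: 40.4
```

```bash
python3 - <<'E'
from h import *
# S4 (case y +78), grip at case x=-78
for k,y in((4,78),(3,26)): print(k,place([576,-234.2,.082],[[-78,y,36]]))
plan([*place([576,-234.2,.082],[[-78,78,36]])[0,:2],110],.082-np.pi/2)
E
```

```text
4 [[ 491.87325447 -162.85092372   36.        ]]
3 [[ 496.13247755 -214.67619766   36.        ]]
from [494.8 198.2 130.4] F [0.  1.  0.2] grip 40.4 t 9.52 rows 10 q7 -1.53
[1.5, 36.1, 2.0] [-0.0, -0.001, -0.013]
[1.0, 36.1, 2.0] [-0.0, -0.001, -0.013]
[0.5, 36.1, 2.0] [-0.0, -0.001, -0.013]
[0.1, 36.1, 2.0] [-0.0, -0.001, -0.013]
[-0.4, 36.1, 2.0] [-0.0, -0.001, -0.013]
[-0.9, 36.1, 2.0] [-0.0, -0.001, -0.013]
[-1.4, 36.1, 2.0] [-0.0, -0.001, -0.013]
[-1.8, 36.1, 2.0] [-0.0, -0.001, -0.013]
[-2.3, 36.0, 2.0] [-0.0, -0.001, -0.013]
[-2.8, 36.0, 2.0] [-0.0, -0.001, -0.013]
```

Request:
arm_command(deltas=[1.5, 36.1, 2, 0, 0, -0.013, 40, 1, 36.1, 2, 0, 0, -0.013, 40, 0.5, 36.1, 2, 0, 0, -0.013, 40, 0, 36.1, 2, 0, 0, -0.013, 40, -0.4, 36.1, 2, 0, 0, -0.013, 40])

```text
time_s: 9.93
eef_pos: [490.3, 15.6, 116.8]
ee_rot: [1.0, 0.009, 0.0, 0.001]
contact_force: [0.6, 1.3, -0.3]
grip_width: 40.2
```

Request:
arm_command(deltas=[-0.9, 36.1, 2, 0, 0, -0.013, 40, -1.4, 36.1, 2, 0, 0, -0.013, 40, -1.8, 36.1, 2, 0, 0, -0.013, 40, -2.3, 36, 2, 0, 0, -0.013, 40, -2.8, 36, 2, 0, 0, -0.013, 40])

```text
time_s: 10.35
eef_pos: [488.8, -164.8, 106.8]
ee_rot: [0.999, 0.041, 0.0, 0.0]
contact_force: [1.1, -0.2, 0.5]
grip_width: 39.8
```

Request:
arm_command(deltas=[0, 0, 0, 0, 0, 0, 40, 0, 0, 0, 0, 0, 0, 40, 0, 0, 0, 0, 0, 0, 40])

```text
time_s: 10.6
eef_pos: [489.2, -162.8, 107.2]
ee_rot: [0.999, 0.04, 0.0, -0.0]
contact_force: [0.4, 0.6, 0.8]
grip_width: 40.2
```

```bash
python3 - <<'E'
from h import *
mk={}
for n,vt in (("top",150),("scene",130)):
    t=cv2.imread(f"pics/{n}0.png"); hs=cv2.cvtColor(t,cv2.COLOR_BGR2HSV);m=((hs[...,1]<60)&(hs[...,2]>vt)).astype(np.uint8)
    e=[cv2.convexHull(proj(n,place([576,-234.2,.082],box(-135,5,y-18,y+18,46,46))).astype(np.float32)).astype(int) for y in(-78,-26,26,78)]
    z=np.zeros_like(m); cv2.fillPoly(z,e,1); mk[n]=(m&z)*1.
    for q in e:
        z=np.zeros_like(m); cv2.fillPoly(z,[q],1); ys,xs=np.where(m&z); print(n,len(xs),np.round(ray(n,[xs.mean(),ys.mean()],46),1),np.round(ray(n,[[0,ys.max()+.5],[0,ys.min()-.5]],46)[:,0]) if n=="top" else "")
S=[box(-105,-5,y-10,y+10,26,46) for y in(-78,-26,26,78)]
St=[box(-105,-5,y-10,y+10,46,46) for y in(-78,-26,26,78)]
print(fit({"top":mk["top"]},St,[576,-234,.082]),fit({"top":mk["top"]},S,[576,-234,.082]),fit({"scene":mk["scene"]},S,[576,-234,.082]))
c=manip.camera("top");d=manip.camera("scene")
a=cv2.resize(c[150:240,210:420,::-1],(800,343),interpolation=cv2.INTER_CUBIC);b=cv2.resize(d[150:290,190:440,::-1],(446,250),interpolation=cv2.INTER_CUBIC)
b=cv2.copyMakeBorder(b,0,0,0,354,cv2.BORDER_CONSTANT); cv2.imwrite("pics/a5.png",np.vstack([a,b]))
plan([491.9,-162.9,17.5],.082-np.pi/2)
E
```

```text
top 152 [[ 528.9 -316.2   46. ]] [448. 546.]
top 150 [[ 528.2 -263.9   46. ]] [448. 550.]
top 155 [[ 517.9 -212.6   46. ]] [437. 538.]
top 155 [[ 514.7 -160.7   46. ]] [437. 535.]
scene 167 [[ 533.3 -316.4   46. ]] 
scene 155 [[ 533.8 -264.4   46. ]] 
scene 147 [[ 520.9 -212.9   46. ]] 
scene 136 [[ 518.7 -161.6   46. ]] 
(array([ 5.74793336e+02, -2.33309880e+02,  9.37079939e-02]), np.float64(0.16859541202101758)) (array([ 5.76924647e+02, -2.35118874e+02,  9.19364289e-02]), np.float64(0.19679610406254006)) (array([ 5.68097965e+02, -2.33491290e+02,  2.74798116e-02]), np.float64(0.7195851563766003))
from [ 489.7 -161.7  107.6] F [ 0.4  0.5 -0.1] grip 40.2 t 10.7 rows 3 q7 -0.71
[0.7, 0.4, 30.0] [0.0, -0.0, 0.0]
[0.7, 0.4, 30.0] [0.0, -0.0, 0.0]
[0.7, 0.4, 30.0] [0.0, -0.0, 0.0]
```

View pics/a5.png

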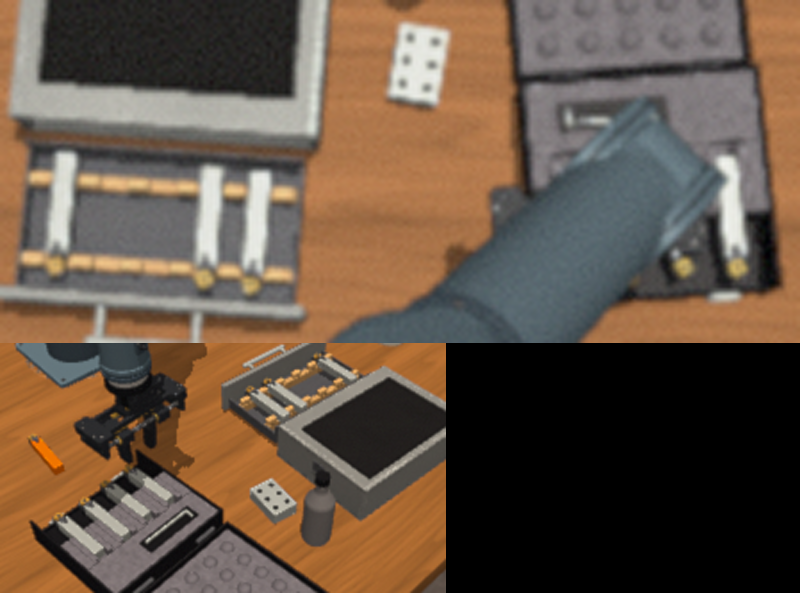

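L sits well in notch 2 (crop (208,220)), between R1 and the empty notches, with rails visible either side. Now S4, measured axis y≈-162.7 at the grip. The fingers go to 32 mm to clear the side wall.

Request:
arm_command(deltas=[2, 1, 20, 0, 0, 0, 32, 0, 0, 25, 0, 0, 0, 32, 0, 0, 20, 0, 0, 0, 32, 0, 0, 15, 0, 0, 0, 32, 0, 0, 10, 0, 0, 0, 32])

```text
time_s: 11.12
eef_pos: [491.5, -162.4, 16.6]
ee_rot: [0.999, 0.042, -0.0, -0.0]
contact_force: [0.1, -0.4, 0.3]
grip_width: 32.1
```

Request:
arm_command(deltas=[0, 0, 0, 0, 0, 0, 32, 0, 0, 0, 0, 0, 0, 10, 0, 0, 0, 0, 0, 0, 10, 0, 0, 0, 0, 0, 0, 10], squeeze=50)

```text
time_s: 11.45
eef_pos: [492.5, -163.4, 19.0]
ee_rot: [0.999, 0.041, 0.001, -0.0]
contact_force: [-0.1, 3.0, 0.3]
grip_width: 19.5
```

```bash
python3 - <<'E'
from h import *
plan([491.9,-162.7,17.5],.082-np.pi/2)
E
```

```text
from [ 492.5 -163.4   19. ] F [-0.1  3.   0.3] grip 19.5 t 11.45 rows 1 q7 -0.6
[-0.5, -0.8, 1.5] [-0.0, -0.003, 0.0]
```

Request:
arm_command(deltas=[-2, 1, 0, 0, 0, 0.02, 10, -3, -2, 0, 0, 0, -0.04, 10, -4, 2, 0, 0, 0, 0.04, 10, -4, -2, 0, 0, 0, -0.04, 10, -5, 2, 0, 0, 0, 0.04, 10])

```text
time_s: 11.87
eef_pos: [479.3, -165.6, 19.7]
ee_rot: [0.999, 0.033, 0.005, 0.001]
contact_force: [8.9, 8.2, -3.1]
grip_width: 19.5
```

Request:
arm_command(deltas=[-5, -2, 0, 0, 0, -0.04, 10, -5, 2, 0, 0, 0, 0.04, 10, -5, -2, 0, 0, 0, -0.04, 10, -5, 2, 0, 0, 0, 0.04, 10, -5, -2, 0, 0, 0, -0.04, 10])

```text
time_s: 12.28
eef_pos: [454.1, -166.6, 19.5]
ee_rot: [0.999, 0.05, 0.005, 0.001]
contact_force: [9.3, -0.5, -3.4]
grip_width: 19.4
```

Request:
arm_command(deltas=[-5, 2, 0, 0, 0, 0.04, 10, -5, -1, 0, 0, 0, -0.02, 10, -6, 0, 0, 0, 0, 0, 10, -6, 0, 0, 0, 0, 0, 10, 0, 0, 0, 0, 0, 0, 10])

```text
time_s: 12.7
eef_pos: [426.6, -170.1, 18.6]
ee_rot: [0.999, 0.04, 0.001, 0.001]
contact_force: [0.6, -0.4, -3.7]
grip_width: 19.6
```

S4 is free (only its weight is felt). Lifting and carrying it to notch 4.

Request:
arm_command(deltas=[0, 0, -10, 0, 0, 0, 10, 0, 0, -25, 0, 0, 0, 10, 0, 0, -30, 0, 0, 0, 10, 0, 0, -30, 0, 0, 0, 10, 0, 0, 0, 0, 0, 0, 10])

```text
time_s: 13.12
eef_pos: [429.8, -171.2, 117.6]
ee_rot: [0.999, 0.04, 0.004, 0.002]
contact_force: [1.8, -0.6, -3.0]
grip_width: 19.7
```

```bash
python3 - <<'E'
from h import *
plan([484,293.6,110],-.0485-np.pi/2,14)
E
```

```text
from [ 429.8 -171.2  117.6] F [ 1.8 -0.6 -3. ] grip 19.7 t 13.12 rows 14 q7 -0.66
[6.5, -32.8, 0.5] [0.0, -0.001, 0.009]
[6.2, -32.9, 0.5] [0.0, -0.001, 0.009]
[5.9, -32.9, 0.5] [0.0, -0.001, 0.009]
[5.6, -33.0, 0.5] [0.0, -0.001, 0.009]
[5.3, -33.0, 0.5] [0.0, -0.001, 0.009]
[5.0, -33.1, 0.5] [0.0, -0.001, 0.009]
[4.7, -33.1, 0.5] [0.0, -0.001, 0.009]
[4.4, -33.1, 0.5] [0.0, -0.001, 0.009]
[4.1, -33.2, 0.5] [0.0, -0.001, 0.009]
[3.8, -33.2, 0.5] [0.0, -0.001, 0.009]
[3.5, -33.2, 0.5] [0.0, -0.001, 0.009]
[3.2, -33.3, 0.5] [0.0, -0.001, 0.009]
[2.9, -33.3, 0.5] [0.0, -0.001, 0.009]
[2.6, -33.3, 0.5] [0.0, -0.001, 0.009]
```

Request:
arm_command(deltas=[6.5, -32.8, 0.5, 0, -0.001, 0.009, 10, 6.2, -32.9, 0.5, 0, -0.001, 0.009, 10, 5.9, -32.9, 0.5, 0, -0.001, 0.009, 10, 5.6, -33, 0.5, 0, 0, 0.009, 10, 5.3, -33, 0.5, 0, 0, 0.009, 10])

```text
time_s: 13.53
eef_pos: [446.2, -2.1, 110.4]
ee_rot: [1.0, 0.017, -0.001, 0.001]
contact_force: [1.5, 0.3, -3.5]
grip_width: 19.4
```

Request:
arm_command(deltas=[5, -33.1, 0.5, 0, -0.001, 0.009, 10, 4.7, -33.1, 0.5, 0, -0.001, 0.009, 10, 4.4, -33.1, 0.5, 0, -0.001, 0.009, 10, 4.1, -33.2, 0.5, 0, 0, 0.009, 10, 3.8, -33.2, 0.5, 0, 0, 0.009, 10])

```text
time_s: 13.95
eef_pos: [465.1, 164.0, 107.5]
ee_rot: [1.0, -0.005, -0.002, 0.001]
contact_force: [1.1, 0.5, -3.5]
grip_width: 19.6
```

Request:
arm_command(deltas=[3.5, -33.2, 0.5, 0, 0, 0.009, 10, 3.2, -33.3, 0.5, 0, 0, 0.009, 10, 2.9, -33.3, 0.5, 0, 0, 0.009, 10, 2.6, -33.3, 0.5, 0, 0, 0.009, 10, 0, 0, 0, 0, 0, 0, 10])

```text
time_s: 14.37
eef_pos: [479.9, 303.9, 104.6]
ee_rot: [1.0, -0.018, -0.002, -0.001]
contact_force: [-0.3, 0.7, -3.8]
grip_width: 19.3
```

Request:
arm_command(deltas=[0, 0, 0, 0, 0, 0, 10, 0, 0, 0, 0, 0, 0, 10])

```text
time_s: 14.53
eef_pos: [480.4, 294.2, 105.0]
ee_rot: [1.0, -0.023, -0.002, 0.002]
contact_force: [-1.0, -0.2, -3.6]
grip_width: 19.4
```

```bash
cat >> h.py <<'E'
def shot(name,n,x0,x1,y0,y1,pts=()):
    i=manip.camera(n)[y0:y1,x0:x1,::-1];k=800/(x1-x0);i=cv2.resize(i,None,fx=k,fy=k,interpolation=cv2.INTER_CUBIC)
    for u,v in (proj(n,pts) if len(pts) else []): cv2.circle(i,(int((u+.5-x0)*k),int((v+.5-y0)*k)),3,(0,0,255),-1)
    cv2.imwrite(f"pics/{name}.png",i)
E
python3 - <<'E'
from h import *
plan([484,293.6,30],-.0485-np.pi/2)
o=manip.observe()["eef_pos"]; z=o[2]+17
shot("a6","scene",310,440,120,210,place([*o[:2],-.0485],[[73,-10,z+10],[73,10,z+10],[73,-10,z-10],[73,10,z-10],[-47,0,z]]))
E
```

```text
from [480.4 294.2 105. ] F [-1.  -0.2 -3.6] grip 19.4 t 14.53 rows 2 q7 -1.67
[2.0, 0.1, 37.5] [0.002, 0.002, 0.001]
[1.9, 0.2, 37.5] [0.002, 0.002, 0.001]
```

View pics/a6.png

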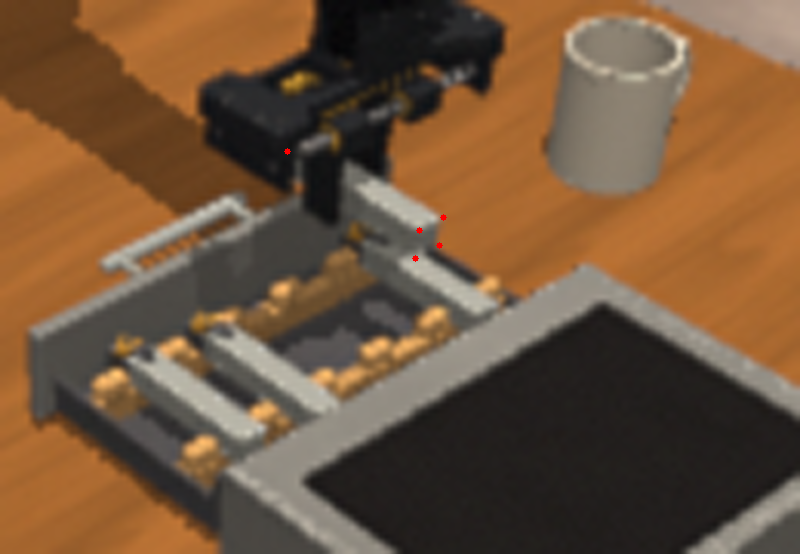

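S4 is held where expected: the tail corners at (412,233)/(440,218) match the red marks. Lowering into notch 4.

Request:
arm_command(deltas=[4, 0.4, 20, 0.003, 0.003, 0.002, 10, 0, 0, 30, 0, 0, 0, 10, 0, 0, 18, 0, 0, 0, 10, 0, 0, 6, 0, 0, 0, 10, 0, 0, 0, 0, 0, 0, 10])

```text
time_s: 15.0
eef_pos: [484.0, 292.8, 30.4]
ee_rot: [1.0, -0.025, -0.002, 0.0]
contact_force: [-0.0, 0.1, -3.9]
grip_width: 19.7
```

Request:
arm_command(deltas=[0, 0, 2, 0, 0, 0, 10, 0, 0, 2, 0, 0, 0, 10, 0, 0, 0, 0, 0, 0, 10])

```text
time_s: 15.25
eef_pos: [485.3, 294.9, 28.3]
ee_rot: [1.0, -0.024, 0.0, -0.001]
contact_force: [-0.9, 0.1, -3.0]
grip_width: 19.4
```

Request:
arm_command(deltas=[0, 0, 2, 0, 0, 0, 10, 0, 0, 0, 0, 0, 0, 10])

```text
time_s: 15.42
eef_pos: [486.1, 295.1, 26.9]
ee_rot: [1.0, -0.024, 0.001, -0.001]
contact_force: [-0.2, -0.9, 4.4]
grip_width: 19.2
```

Request:
arm_command(deltas=[0, 0, 1.5, 0, 0, 0, 10, 0, 0, 0, 0, 0, 0, 10])

```text
time_s: 15.58
eef_pos: [487.8, 295.1, 26.8]
ee_rot: [1.0, -0.024, 0.002, -0.002]
contact_force: [0.1, -1.8, 15.1]
grip_width: 19.1
```

Seated at z=26.9 as predicted, pressing with 15 N. Releasing, rising and going to S3.

Request:
arm_command(deltas=[0, 0, -1.5, 0, 0, 0, 10, 0, 0, 0, 0, 0, 0, 32, 0, 0, 0, 0, 0, 0, 32, 0, 0, 0, 0, 0, 0, 32, 0, 0, -15, 0, 0, 0, 32])

```text
time_s: 16.0
eef_pos: [483.0, 294.1, 38.9]
ee_rot: [1.0, -0.023, -0.002, 0.0]
contact_force: [-0.7, 0.3, 0.3]
grip_width: 32.1
```

Request:
arm_command(deltas=[0, 0, -30, 0, 0, 0, 36, 0, 0, -35, 0, 0, 0, 40, 0, 0, -5, 0, 0, 0, 40, 0, 0, 0, 0, 0, 0, 40])

```text
time_s: 16.33
eef_pos: [486.4, 295.5, 113.4]
ee_rot: [1.0, -0.024, 0.001, -0.002]
contact_force: [0.1, 0.5, -0.2]
grip_width: 40.2
```

```bash
python3 - <<'E'
from h import *
plan([496,-214.5,108],.082-np.pi/2,15)
E
```

```text
from [486.4 295.5 113.4] F [ 0.1  0.5 -0.2] grip 40.2 t 16.33 rows 15 q7 -1.67
[2.2, 33.9, 0.2] [-0.0, -0.0, -0.009]
[2.0, 34.0, 0.2] [-0.0, -0.0, -0.009]
[1.7, 34.0, 0.2] [-0.0, -0.0, -0.009]
[1.4, 34.0, 0.2] [-0.0, -0.0, -0.009]
[1.1, 34.0, 0.3] [-0.0, -0.0, -0.009]
[0.8, 34.0, 0.3] [-0.0, -0.0, -0.009]
[0.5, 34.0, 0.3] [-0.0, -0.0, -0.009]
[0.2, 34.0, 0.3] [-0.0, -0.0, -0.009]
[-0.1, 34.0, 0.3] [-0.0, -0.0, -0.009]
[-0.4, 34.0, 0.3] [-0.0, -0.0, -0.009]
[-0.7, 34.0, 0.3] [-0.0, -0.0, -0.009]
[-1.0, 34.0, 0.3] [-0.0, -0.0, -0.009]
[-1.3, 34.0, 0.3] [-0.0, -0.0, -0.009]
[-1.6, 34.0, 0.3] [-0.0, -0.0, -0.009]
[-1.9, 34.0, 0.4] [-0.0, -0.0, -0.009]
```

Request:
arm_command(deltas=[2.2, 34, 0.3, 0, 0, -0.009, 40, 2, 34, 0.3, 0, 0, -0.009, 40, 1.7, 34, 0.3, 0, 0, -0.009, 40, 1.4, 34, 0.3, 0, 0, -0.009, 40, 1.1, 34, 0.3, 0, 0, -0.009, 40])

```text
time_s: 16.75
eef_pos: [487.2, 123.0, 108.1]
ee_rot: [1.0, -0.001, -0.001, -0.001]
contact_force: [1.2, -0.1, 0.3]
grip_width: 40.3
```

Request:
arm_command(deltas=[0.8, 34, 0.3, 0, 0, -0.009, 40, 0.5, 34, 0.3, 0, 0, -0.009, 40, 0.2, 34, 0.3, 0, 0, -0.009, 40, -0.1, 34, 0.3, 0, 0, -0.009, 40, -0.4, 34, 0.3, 0, 0, -0.009, 40])

```text
time_s: 17.17
eef_pos: [490.9, -46.8, 106.3]
ee_rot: [1.0, 0.022, -0.001, -0.001]
contact_force: [1.2, -0.3, 0.4]
grip_width: 40.3
```

Request:
arm_command(deltas=[-0.7, 34, 0.3, 0, 0, -0.009, 40, -1, 34, 0.3, 0, 0, -0.009, 40, -1.3, 34, 0.3, 0, 0, -0.009, 40, -1.6, 34, 0.3, 0, 0, -0.009, 40, -1.9, 34, 0.3, 0, 0, -0.009, 40])

```text
time_s: 17.58
eef_pos: [494.9, -216.8, 104.4]
ee_rot: [0.999, 0.044, -0.001, -0.001]
contact_force: [0.4, -0.5, -1.2]
grip_width: 39.9
```

Request:
arm_command(deltas=[0, 0, 0, 0, 0, 0, 34, 0, 0, 0, 0, 0, 0, 34, 0, 0, 0, 0, 0, 0, 34])

```text
time_s: 17.83
eef_pos: [495.2, -214.7, 104.5]
ee_rot: [0.999, 0.044, -0.001, -0.001]
contact_force: [0.8, -0.1, 0.1]
grip_width: 33.9
```

```bash
python3 - <<'E'
from h import *
plan([496,-214.5,18],.082-np.pi/2)
E
```

```text
from [ 495.2 -214.7  104.5] F [ 0.8 -0.1  0.1] grip 33.9 t 17.83 rows 3 q7 -0.62
[0.3, 0.0, 28.8] [-0.001, 0.001, 0.002]
[0.3, 0.0, 28.8] [-0.001, 0.001, 0.002]
[0.3, -0.0, 28.8] [-0.001, 0.001, 0.002]
```

Request:
arm_command(deltas=[0.8, 0, 20, -0.002, 0.003, 0.006, 34, 0, 0, 25, 0, 0, 0, 34, 0, 0, 20, 0, 0, 0, 34, 0, 0, 13, 0, 0, 0, 34, 0, 0, 9, 0, 0, 0, 34])

```text
time_s: 18.25
eef_pos: [496.2, -213.5, 16.6]
ee_rot: [0.999, 0.042, 0.0, -0.001]
contact_force: [-0.5, -0.0, 0.8]
grip_width: 33.8
```

Request:
arm_command(deltas=[0, 0, 0, 0, 0, 0, 34, 0, 0, 0, 0, 0, 0, 10, 0, 0, 0, 0, 0, 0, 10, 0, 0, 0, 0, 0, 0, 10], squeeze=50)

```text
time_s: 18.58
eef_pos: [497.3, -215.2, 19.0]
ee_rot: [0.999, 0.041, 0.002, 0.0]
contact_force: [-1.0, 0.8, 2.3]
grip_width: 19.5
```

Gripped. Drawing it out with a wiggle, as before.

Request:
arm_command(deltas=[-2, 1, 0, 0, 0, 0.02, 10, -3, -2, 0, 0, 0, -0.04, 10, -4, 2, 0, 0, 0, 0.04, 10, -4, -2, 0, 0, 0, -0.04, 10, -5, 2, 0, 0, 0, 0.04, 10])

```text
time_s: 19.0
eef_pos: [483.8, -217.1, 19.5]
ee_rot: [0.999, 0.033, 0.005, 0.001]
contact_force: [9.3, 6.9, -3.3]
grip_width: 19.7
```

Request:
arm_command(deltas=[-5, -2, 0, 0, 0, -0.04, 10, -5, 2, 0, 0, 0, 0.04, 10, -5, -2, 0, 0, 0, -0.04, 10, -5, 2, 0, 0, 0, 0.04, 10, -5, -2, 0, 0, 0, -0.04, 10])

```text
time_s: 19.42
eef_pos: [458.5, -218.0, 19.3]
ee_rot: [0.999, 0.051, 0.005, 0.001]
contact_force: [10.2, -2.1, -3.4]
grip_width: 19.4
```

Request:
arm_command(deltas=[-5, 2, 0, 0, 0, 0.04, 10, -5, -1, 0, 0, 0, -0.02, 10, -6, 0, 0, 0, 0, 0, 10, -6, 0, 0, 0, 0, 0, 10, 0, 0, 0, 0, 0, 0, 10])

```text
time_s: 19.83
eef_pos: [430.5, -220.9, 18.2]
ee_rot: [0.999, 0.04, 0.0, -0.0]
contact_force: [-0.6, 0.2, -2.8]
grip_width: 19.2
```

Request:
arm_command(deltas=[0, 0, -10, 0, 0, 0, 10, 0, 0, -25, 0, 0, 0, 10, 0, 0, -30, 0, 0, 0, 10, 0, 0, -30, 0, 0, 0, 10, 0, 0, 0, 0, 0, 0, 10])

```text
time_s: 20.25
eef_pos: [434.4, -222.5, 117.7]
ee_rot: [0.999, 0.04, 0.004, 0.002]
contact_force: [1.8, 0.0, -3.6]
grip_width: 19.6
```

```bash
python3 - <<'E'
from h import *
plan([482,245.7,112],-.0485-np.pi/2,14)
E
```

```text
from [ 434.4 -222.5  117.7] F [ 1.8  0.  -3.6] grip 19.6 t 20.25 rows 14 q7 -0.57
[6.1, -33.1, 0.3] [0.0, -0.001, 0.009]
[5.8, -33.1, 0.3] [0.0, -0.001, 0.009]
[5.5, -33.2, 0.4] [0.0, -0.001, 0.009]
[5.2, -33.2, 0.4] [0.0, -0.001, 0.009]
[4.9, -33.3, 0.4] [0.0, -0.001, 0.009]
[4.5, -33.3, 0.4] [0.0, -0.001, 0.009]
[4.2, -33.3, 0.4] [0.0, -0.001, 0.009]
[3.9, -33.4, 0.4] [0.0, -0.001, 0.009]
[3.6, -33.4, 0.4] [0.0, -0.001, 0.009]
[3.3, -33.5, 0.4] [0.0, -0.001, 0.009]
[3.0, -33.5, 0.4] [0.0, -0.001, 0.009]
[2.7, -33.5, 0.4] [0.0, -0.001, 0.009]
[2.4, -33.5, 0.4] [0.0, -0.001, 0.009]
[2.1, -33.5, 0.4] [0.0, -0.001, 0.009]
```

Request:
arm_command(deltas=[6.1, -33.1, 0.3, 0, -0.001, 0.009, 10, 5.8, -33.1, 0.3, 0, -0.001, 0.009, 10, 5.5, -33.2, 0.4, 0, -0.001, 0.009, 10, 5.2, -33.2, 0.4, 0, 0, 0.009, 10, 4.9, -33.3, 0.4, 0, 0, 0.009, 10])

```text
time_s: 20.67
eef_pos: [448.4, -51.8, 111.0]
ee_rot: [1.0, 0.018, -0.001, 0.0]
contact_force: [0.5, -0.3, -3.7]
grip_width: 19.4
```

Request:
arm_command(deltas=[4.5, -33.3, 0.4, 0, -0.001, 0.009, 10, 4.2, -33.3, 0.4, 0, -0.001, 0.009, 10, 3.9, -33.4, 0.4, 0, -0.001, 0.009, 10, 3.6, -33.4, 0.4, 0, 0, 0.009, 10, 3.3, -33.5, 0.4, 0, 0, 0.009, 10])

```text
time_s: 21.08
eef_pos: [464.8, 115.6, 108.8]
ee_rot: [1.0, -0.004, -0.002, 0.0]
contact_force: [0.5, -0.4, -3.1]
grip_width: 19.2
```

Request:
arm_command(deltas=[3, -33.5, 0.4, 0, 0, 0.009, 10, 2.7, -33.5, 0.4, 0, 0, 0.009, 10, 2.4, -33.5, 0.4, 0, 0, 0.009, 10, 2.1, -33.5, 0.4, 0, 0, 0.009, 10, 0, 0, 0, 0, 0, 0, 10])

```text
time_s: 21.5
eef_pos: [477.6, 256.2, 106.5]
ee_rot: [1.0, -0.017, -0.002, -0.001]
contact_force: [-0.5, 1.7, -2.3]
grip_width: 19.4
```

Request:
arm_command(deltas=[0, 0, 0, 0, 0, 0, 10, 0, 0, 0, 0, 0, 0, 10])

```text
time_s: 21.67
eef_pos: [477.9, 246.7, 106.9]
ee_rot: [1.0, -0.022, -0.002, 0.001]
contact_force: [1.3, -0.5, -2.1]
grip_width: 19.6
```

```bash
python3 - <<'E'
from h import *
plan([482,245.7,30],-.0485-np.pi/2)
o=manip.observe()["eef_pos"]; z=o[2]+17
shot("a7","scene",310,440,120,210,place([*o[:2],-.0485],[[73,-10,z+10],[73,10,z+10],[73,-10,z-10],[73,10,z-10],[-47,0,z]]))
E
```

```text
from [477.9 246.7 106.9] F [ 1.3 -0.5 -2.1] grip 19.6 t 21.67 rows 3 q7 -1.59
[1.5, 0.2, 25.6] [0.001, 0.001, 0.001]
[1.4, 0.2, 25.6] [0.001, 0.001, 0.001]
[1.4, 0.3, 25.6] [0.001, 0.001, 0.001]
```

View pics/a7.png

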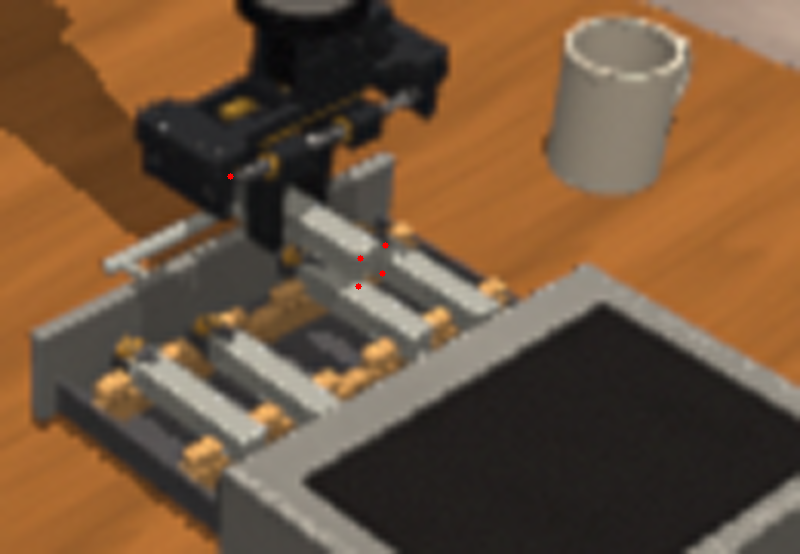

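S4 lies in notch 4, and the held S3's tail is at (360–385, 250–285) as predicted. Lowering into notch 3.

Request:
arm_command(deltas=[4, 0.8, 20, 0.003, 0.003, 0.002, 10, 0, 0, 30, 0, 0, 0, 10, 0, 0, 18, 0, 0, 0, 10, 0, 0, 8, 0, 0, 0, 10, 0, 0, 0, 0, 0, 0, 10])

```text
time_s: 22.13
eef_pos: [481.5, 244.8, 30.1]
ee_rot: [1.0, -0.024, -0.001, -0.0]
contact_force: [-0.5, 0.3, -2.9]
grip_width: 19.5
```

Request:
arm_command(deltas=[0, 0, 2, 0, 0, 0, 10, 0, 0, 2, 0, 0, 0, 10, 0, 0, 0, 0, 0, 0, 10])

```text
time_s: 22.38
eef_pos: [482.7, 246.9, 28.0]
ee_rot: [1.0, -0.023, 0.0, -0.002]
contact_force: [0.1, 0.2, -2.8]
grip_width: 19.1
```

Request:
arm_command(deltas=[0, 0, 2, 0, 0, 0, 10, 0, 0, 0, 0, 0, 0, 10])

```text
time_s: 22.55
eef_pos: [484.0, 247.0, 27.0]
ee_rot: [1.0, -0.023, 0.001, -0.002]
contact_force: [-0.1, -0.7, 8.4]
grip_width: 19.3
```

S3 is seated at z=27. Releasing and rising, with a look before shutting.

Request:
arm_command(deltas=[0, 0, -1, 0, 0, 0, 10, 0, 0, 0, 0, 0, 0, 32, 0, 0, 0, 0, 0, 0, 32, 0, 0, 0, 0, 0, 0, 32, 0, 0, -15, 0, 0, 0, 32])

```text
time_s: 22.97
eef_pos: [480.8, 246.3, 39.8]
ee_rot: [1.0, -0.023, -0.002, -0.0]
contact_force: [0.8, 0.9, 0.6]
grip_width: 31.7
```

Request:
arm_command(deltas=[0, 0, -30, 0, 0, 0, 32, 0, 0, -35, 0, 0, 0, 10, 0, 0, -15, 0, 0, 0, 0, -30, 0, 0, 0, 0, 0, 0, -35, 0, 0, 0, 0, 0, 0])

```text
time_s: 23.38
eef_pos: [419.4, 249.7, 122.8]
ee_rot: [1.0, -0.024, 0.002, -0.002]
contact_force: [-1.8, 0.2, 0.0]
grip_width: 7.6
```

Request:
arm_command(deltas=[-35, 0, 0, 0, 0, 0, 0, -30, 0, 0, 0, 0, 0, 0, -13, 0, 0, 0, 0, 0, 0, 0, 0, 0, 0, 0, 0, 0])

```text
time_s: 23.72
eef_pos: [335.8, 253.2, 121.0]
ee_rot: [1.0, -0.022, -0.002, -0.001]
contact_force: [-0.4, 0.2, -0.1]
grip_width: 0.6
```

```bash
python3 - <<'E'
from h import *
plan([342,252.3,40],-.0485-np.pi/2)
shot("s8","scene",310,440,120,210); shot("t8","top",205,305,165,240)
a=cv2.imread("pics/s8.png");b=cv2.imread("pics/t8.png");a=cv2.resize(a,(400,277));b=cv2.resize(b,(400,300))
cv2.imwrite("pics/a8.png",np.hstack([cv2.copyMakeBorder(a,0,23,0,0,cv2.BORDER_CONSTANT),b]))
E
```

```text
from [335.8 253.2 121. ] F [-0.4  0.2 -0.1] grip 0.6 t 23.72 rows 3 q7 -1.75
[2.2, 0.3, 27.0] [-0.001, 0.001, 0.002]
[2.2, 0.3, 27.0] [-0.001, 0.001, 0.002]
[2.1, 0.2, 27.0] [-0.001, 0.001, 0.002]
```

View pics/a8.png

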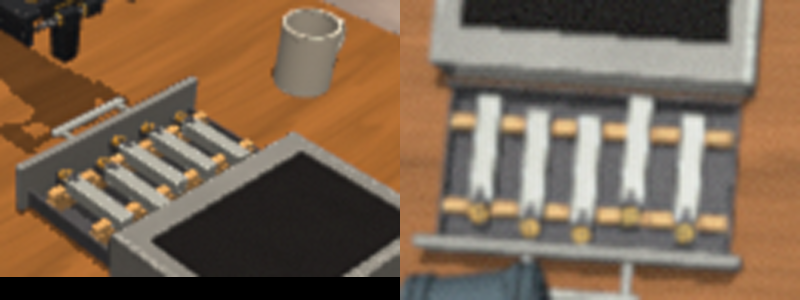

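All five notches hold a tool, heads to the front: R5, S4, S3, L and R1 at right-crop columns 483, 533, 585, 636 and 690, each across both rails. L sits a little back and S3 a little forward. Now pushing shut with closed fingers on the bar.

Request:
arm_command(deltas=[4, 0, 27, 0, 0, 0.003, 0, 0, 0, 27, 0, 0, 0, 0, 0, 0, 27, 0, 0, 0, 0, 0, 0, 0, 0, 0, 0, 0])

```text
time_s: 24.15
eef_pos: [343.2, 251.8, 37.5]
ee_rot: [1.0, -0.025, -0.002, 0.001]
contact_force: [-0.1, -0.5, 0.1]
grip_width: 0.8
```

Request:
arm_command(deltas=[8, 0, 0, 0, 0, 0, 0, 8, 0, 0, 0, 0, 0, 0, 8, 0, 0, 0, 0, 0, 0, 8, 0, 0, 0, 0, 0, 0, 8, 0, 0, 0, 0, 0, 0])

```text
time_s: 24.57
eef_pos: [384.4, 251.6, 41.3]
ee_rot: [1.0, -0.024, -0.0, -0.002]
contact_force: [-2.9, 0.7, 1.7]
grip_width: 0.5
```

Request:
arm_command(deltas=[12, 0, 0, 0, 0, 0, 0, 14, 0, 0, 0, 0, 0, 0, 14, 0, 0, 0, 0, 0, 0, 14, 0, 0, 0, 0, 0, 0, 14, 0, 0, 0, 0, 0, 0])

```text
time_s: 24.98
eef_pos: [452.2, 248.2, 40.8]
ee_rot: [1.0, -0.024, -0.001, -0.001]
contact_force: [-3.4, 1.9, 2.5]
grip_width: 0.3
```

Request:
arm_command(deltas=[14, 0, 0, 0, 0, 0, 0, 14, 0, 0, 0, 0, 0, 0, 12, 0, 0, 0, 0, 0, 0, 10, 0, 0, 0, 0, 0, 0, 6, 0, 0, 0, 0, 0, 0])

```text
time_s: 25.4
eef_pos: [509.5, 245.0, 40.9]
ee_rot: [1.0, -0.025, 0.001, -0.001]
contact_force: [-0.0, -0.1, 0.4]
grip_width: 0.6
```

Request:
arm_command(deltas=[4, 0, 0, 0, 0, 0, 0, 4, 0, 0, 0, 0, 0, 0, 4, 0, 0, 0, 0, 0, 0, 0, 0, 0, 0, 0, 0, 0])

```text
time_s: 25.73
eef_pos: [520.1, 244.3, 40.5]
ee_rot: [1.0, -0.025, 0.0, -0.001]
contact_force: [-0.7, -0.5, 0.4]
grip_width: 0.3
```

Request:
arm_command(deltas=[4, 0, 0, 0, 0, 0, 0, 2, 0, 0, 0, 0, 0, 0, 0, 0, 0, 0, 0, 0, 0])

```text
time_s: 25.98
eef_pos: [525.6, 244.1, 40.3]
ee_rot: [1.0, -0.025, -0.0, -0.001]
contact_force: [-1.0, -0.9, -0.2]
grip_width: 0.3
```

Request:
arm_command(deltas=[2, 0, 0, 0, 0, 0, 0, 2, 0, 0, 0, 0, 0, 0, 0, 0, 0, 0, 0, 0, 0])

```text
time_s: 26.23
eef_pos: [525.8, 244.1, 39.8]
ee_rot: [1.0, -0.024, -0.004, -0.001]
contact_force: [-11.0, -0.4, 7.0]
grip_width: 0.2
```

It stops hard at x=525.8 (11 N), so the drawer is shut. Backing off for a final look.

Request:
arm_command(deltas=[-10, 0, 0, 0, 0, 0, 0, -25, 0, 0, 0, 0, 0, 0, -30, 0, -5, 0, 0, 0, 0, -30, 0, -30, 0, 0, 0, 0, -20, 0, -40, 0, 0, 0, 0])

```text
time_s: 26.65
eef_pos: [412.1, 248.4, 110.8]
ee_rot: [1.0, -0.024, -0.003, 0.0]
contact_force: [0.4, 0.6, 1.2]
grip_width: 0.2
```

Request:
arm_command(deltas=[0, -10, -40, 0, 0, 0, 0, 0, -30, -30, 0, 0, 0, 0, 0, -30, -30, 0, 0, 0, 0, 0, -30, 0, 0, 0, 0, 0, 0, 0, 0, 0, 0, 0, 0])

```text
time_s: 27.07
eef_pos: [421.3, 355.8, 213.1]
ee_rot: [1.0, -0.02, 0.002, -0.004]
contact_force: [-1.0, 0.5, -0.4]
grip_width: 0.5
```

```bash
python3 - <<'E'
from h import *
shot("s9","scene",140,460,80,320); shot("t9","top",190,430,100,280)
a=cv2.imread("pics/s9.png");b=cv2.imread("pics/t9.png");cv2.imwrite("pics/a9.png",np.hstack([cv2.resize(a,(400,300)),cv2.resize(b,(400,300))]))
for n in ("top","scene"):
    r=manip.silhouettes(n,"cabinet")[0]["region"]*1.
    B=[box(47,267,-150,150,0,78),box(35,47,-150,150,4,74),box(-5.5,5.5,-55,55,50.5,61.5),box(0,35,-50,-44,53,59),box(0,35,44,50,53,59)]
    print(n,fit({n:r},B,[541,243,-.048]))
print(manip.observe()["time_s"])
E
```

```text
top (array([ 5.43454313e+02,  2.41393505e+02, -4.42675297e-02]), np.float64(0.03608459287144634))
scene (array([ 5.43958877e+02,  2.45092953e+02, -4.33483849e-02]), np.float64(0.0385796086621213))
27.2667
```

View pics/a9.png

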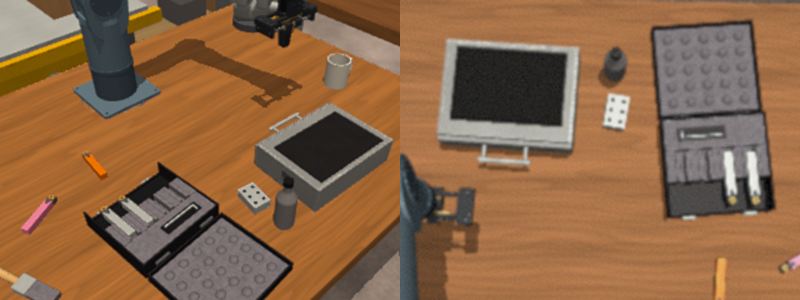

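The drawer is shut, with the same fit as at the start. S1 and S2 are untouched in the foam (right crop (731,180) and (753,180)), and the bystanders are in place.

```bash
python3 -c "
from workcell import manip
print(manip.finish_job())"
```

```text
the job is handed in; nothing more can be done
None
```

The tool drawer was pulled open to its stop, its three empty notches were filled, and it was pushed fully shut. I handed the job in at about 27 s of the 210 s allowed.

R1 and R5 were already in place. L went into notch 2, S4 into notch 4 and S3 into notch 3, all with heads to the front. S1 and S2 stay in the foam.

What the last checks showed:
- **Seating:** S4 and S3 bottomed out at the predicted height under light pressing. L came to rest 0.7 mm above its predicted height with its weight taken off the gripper. The pictures showed all five tools lying across both rails.
- **Drawer:** it stopped hard against an 11 N push, and the closed chest fits its starting pose to within about 1–2 mm.
- **Bystanders:** the bottle, block and mug and the orange and pink decoys look unmoved in the pictures, though I did not measure them.
- **Off centre:** by a rough reading of the last open-drawer picture, L sits about 7–9 mm towards the back of its notch and S3 about 5 mm forward. Both are within the 11 mm of free space, so I left them. For L this disagrees with the arm's own placing position, which was only about 2 mm off.

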